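# Hang the rinsed beakers on the gated draining rack

## Task

Lift the thumb latch on the draining rack's gate and swing the gate wide open. Hang every steel beaker from the black mat mouth-down on a leaning draining peg of its own, pushed on until the peg's tip meets the inside of its base, then, once all are hung, swing the gate fully shut with the latch bar dropped into its catch. Leave the other things on the bench where they are.

Things in the scene. Friction and masses are not known exactly. Their poses are not given: they have to be found in the camera images.
- cup0: One of up to 4 identical steel beakers, no handle (None when absent): 80 tall, outside diameter 64 at the mouth, 60 at the closed base, wall 2.5, base 3, about 0.14 kg, mouth down on the thin black mat. Origin: centre of the mouth plane; z points from the mouth to the closed base, so up while mouth down. Grip it from above round the closed end.
- cup0_in (a point): Centre of the inside of that beaker's closed base, 77 from the mouth plane along the beaker's z.
- cup1: One of up to 4 identical steel beakers, no handle (None when absent): 80 tall, outside diameter 64 at the mouth, 60 at the closed base, wall 2.5, base 3, about 0.14 kg, mouth down on the thin black mat. Origin: centre of the mouth plane; z points from the mouth to the closed base, so up while mouth down. Grip it from above round the closed end.
- cup1_in (a point): Centre of the inside of that beaker's closed base, 77 from the mouth plane along the beaker's z.
- cup2: One of up to 4 identical steel beakers, no handle (None when absent): 80 tall, outside diameter 64 at the mouth, 60 at the closed base, wall 2.5, base 3, about 0.14 kg, mouth down on the thin black mat. Origin: centre of the mouth plane; z points from the mouth to the closed base, so up while mouth down. Grip it from above round the closed end.
- cup2_in (a point): Centre of the inside of that beaker's closed base, 77 from the mouth plane along the beaker's z.
- cup3: One of up to 4 identical steel beakers, no handle (None when absent): 80 tall, outside diameter 64 at the mouth, 60 at the closed base, wall 2.5, base 3, about 0.14 kg, mouth down on the thin black mat. Origin: centre of the mouth plane; z points from the mouth to the closed base, so up while mouth down. Grip it from above round the closed end.
- cup3_in (a point): Centre of the inside of that beaker's closed base, 77 from the mouth plane along the beaker's z.
- peg0_tip (a point): Top end of draining peg 0 of the row of 4 (0 beside the latch post, 3 beside the hinge), 150 above the table: fixed white round-ended rod, diameter 24, 80 apart. Frame: z up, -x to the gate side, y along the row to the latch post; the peg rises along (-0.423, 0, 0.906) in it (leans 25 degrees to the gate). A beaker slid down along the peg rests on the tip; let go, it sags 5 to 15 degrees.
- peg1_tip (a point): Top end of draining peg 1 of the row of 4 (0 beside the latch post, 3 beside the hinge), 150 above the table: fixed white round-ended rod, diameter 24, 80 apart. Frame: z up, -x to the gate side, y along the row to the latch post; the peg rises along (-0.423, 0, 0.906) in it (leans 25 degrees to the gate). A beaker slid down along the peg rests on the tip; let go, it sags 5 to 15 degrees.
- peg2_tip (a point): Top end of draining peg 2 of the row of 4 (0 beside the latch post, 3 beside the hinge), 150 above the table: fixed white round-ended rod, diameter 24, 80 apart. Frame: z up, -x to the gate side, y along the row to the latch post; the peg rises along (-0.423, 0, 0.906) in it (leans 25 degrees to the gate). A beaker slid down along the peg rests on the tip; let go, it sags 5 to 15 degrees.
- peg3_tip (a point): Top end of draining peg 3 of the row of 4 (0 beside the latch post, 3 beside the hinge), 150 above the table: fixed white round-ended rod, diameter 24, 80 apart. Frame: z up, -x to the gate side, y along the row to the latch post; the peg rises along (-0.423, 0, 0.906) in it (leans 25 degrees to the gate). A beaker slid down along the peg rests on the tip; let go, it sags 5 to 15 degrees.
- gate (a joint): Angle of the grey barred gate (345 long, its top edge 200 above the table, 16 thick) in front of the pegs: 0 shut, grows to 1.95 rad as it swings out away from the pegs, anticlockwise seen from above (wide open: past 1.5; near 1.85 it is well out of the way). Stays where it is left, with a light friction of about 0.06 N m. While the latch bar lies in its catch the gate cannot swing.
- gate_hinge (a point): Point on the gate's vertical hinge axis, 200 above the table. The frame's z is up; its y axis points from the hinge along the gate to its free end and turns with the gate, -x is the gate's outer side (opening direction).
- latch (a joint): Angle of the steel thumb latch bar on the gate's outer side: 0 level in its catch, grows as its nose is lifted (at most 0.40 rad). It falls back by its own weight (0.12 kg). Above 0.12 rad its nose clears the catch and the gate can swing. The catch has a ramp in front: if the gate is pushed shut, the bar rides up and drops in by itself.
- latch_tab (a point): Middle of the top edge of the upright lift tab on the latch bar: steel plate 12 thick (across the gate), 36 wide (along it), standing 65 above the gate's top edge; pinch it from above across its thickness. It is 125 along the bar from the bar's pivot (raising it 20 turns the bar 0.16 rad) and 290 from the gate's hinge axis. Frame: y along the bar to its nose, x across the gate.
- tape_roll: Bystander, to be left alone: loose roll of tan tape, 90 diameter, 45 tall. Origin: its middle, underside.
- cleaner_bottle: Bystander, to be left alone: white bottle 190 tall. Origin: its middle, underside.
- screw_jar: Bystander, to be left alone: jar 80 tall. Origin: its middle, underside.
- adapter: Bystander, to be left alone: black power adapter 70 x 110 x 35. Origin: its middle, underside.
- brush: Bystander, to be left alone: hand brush 180 long, lying. Origin: its middle, underside, z up.
Mind the look-alikes: they are no part of the job. Leave any green look-alike of the cup0 alone. What is shaped like the cup3 but green is not meant.

How it is judged:
On the way, in this order (a step that is already met when the one before it is completed fails the run):
1. the latch bar is lifted out of its catch (0.12 rad or more) (value of joint latch above 0.12 rad), for 0.05 s.
2. the gate is swung wide open (more than 1.4 rad) (value of joint gate above 1.4 rad), for 0.2 s.
3. every beaker hangs mouth-down on a peg and is let go, while the gate is still open ((distance between cup0_in and peg0_tip below 0.028 m or distance between cup0_in and peg1_tip below 0.028 m or distance between cup0_in and peg2_tip below 0.028 m or distance between cup0_in and peg3_tip below 0.028 m) and angle between each of cup0, cup1, cup2, cup3's own z axis and vertical below 0.8 rad and height (world z) of each of cup0, cup1, cup2, cup3 above 0.035 m and (distance between cup1_in and peg0_tip below 0.028 m or distance between cup1_in and peg1_tip below 0.028 m or distance between cup1_in and peg2_tip below 0.028 m or distance between cup1_in and peg3_tip below 0.028 m) and (distance between cup2_in and peg0_tip below 0.028 m or distance between cup2_in and peg1_tip below 0.028 m or distance between cup2_in and peg2_tip below 0.028 m or distance between cup2_in and peg3_tip below 0.028 m) and (distance between cup3_in and peg0_tip below 0.028 m or distance between cup3_in and peg1_tip below 0.028 m or distance between cup3_in and peg2_tip below 0.028 m or distance between cup3_in and peg3_tip below 0.028 m) and contact force between each of cup0, cup1, cup2, cup3 and the fingers below 0.1 N and value of joint gate above 0.6 rad), for 0.3 s.
At the end, for the whole second after the job is handed in: Every beaker present hangs mouth-down (axis within 0.8 rad of vertical) on a peg, the peg's tip within 28 mm of the centre of the inside of its base, let go; the gate is shut (under 0.04 rad) and the latch bar lies in its catch (under 0.05 rad) ((distance between cup0_in and peg0_tip below 0.028 m or distance between cup0_in and peg1_tip below 0.028 m or distance between cup0_in and peg2_tip below 0.028 m or distance between cup0_in and peg3_tip below 0.028 m) and angle between each of cup0, cup1, cup2, cup3's own z axis and vertical below 0.8 rad and height (world z) of each of cup0, cup1, cup2, cup3 above 0.035 m and (distance between cup1_in and peg0_tip below 0.028 m or distance between cup1_in and peg1_tip below 0.028 m or distance between cup1_in and peg2_tip below 0.028 m or distance between cup1_in and peg3_tip below 0.028 m) and (distance between cup2_in and peg0_tip below 0.028 m or distance between cup2_in and peg1_tip below 0.028 m or distance between cup2_in and peg2_tip below 0.028 m or distance between cup2_in and peg3_tip below 0.028 m) and (distance between cup3_in and peg0_tip below 0.028 m or distance between cup3_in and peg1_tip below 0.028 m or distance between cup3_in and peg2_tip below 0.028 m or distance between cup3_in and peg3_tip below 0.028 m) and contact force between each of cup0, cup1, cup2, cup3 and the fingers below 0.1 N and value of joint gate below 0.04 rad and value of joint latch below 0.05 rad); the robot touches nothing.
It fails at once if a bystander is pushed more than 60 mm from its place (distance of any of tape_roll, cleaner_bottle, screw_jar, adapter, brush from where it was at the start of the episode above 0.06 m).
Of cup0, cup1, cup2, cup3 only 2 to 4 are there at a start; the rules pass over those that are not, and their reading is None.
At some moment in a run one of cup0, cup1, cup2, cup3 may be knocked a few centimetres aside while the robot is not near it.
It also fails if it takes over 210 s, if anything falls off the work surface, if the arm or the gripper's body presses on something with over 40 N, if the wrist force passes 120 N, or if a joint passes its speed limit or range.

## Robot

A 6-joint arm with a two-finger parallel gripper is mounted at the origin on the work surface. World frame = base frame: x ahead of the robot, y to its left, z up, the work surface at z = 0. Lengths are in m, angles in rad, forces in N, time in s.
With the tool pointing down it reaches from about 0.325 to 0.775 m from the base axis. Payload 5.5 kg.
Tool frame: the origin (TCP) lies at the very end of the fingers, on their centre line; the grasp point (between the pads) lies tcp_to_grasp behind it (tcp_to_grasp is the distance from the TCP to the grasp point, in m); z points along the fingers, y is the line along which they close (so a half turn about z gives the same grasp; the last joint's range is limited). The gripper opens to 88 mm and grips with 3 to 60 N. Pads are 20 mm wide; open, the fingers measure 115 mm over their backs; the gripper's body (75 mm by 178 mm) begins 61 mm behind the grasp point.
Start: joints at [-1.355, 0.091, 1.231, -0, 1.82, -0.057], TCP at [0.162, -0.578, 0.223] pointing down, gripper open.
Joint ranges: [-2.87, 2.87], [-0.86, 2.18], [0.17, 2.46], [-1.51, 4.65], [0.06, 2.69], [-2.65, 2.65]. Speed limits (rad/s): [2.57, 2.57, 3.01, 3.14, 3.14, 3.14].

## Interface

Orientations are given as a unit quaternion [w, x, y, z].
In Python, from rig import * gives the robot as it stands.
- The arm moves only by the tool jog_arm, never from a script. Its argument "commands" is a list of rows, each an object of numbers: "dx", "dy", "dz": the shift along the world's x, y, z in cm; "spin": the turn about the world's z in degrees. A call has 1 to 20 rows; each row is the pose to reach, as a shift and turn from the pose commanded when the call began; what a row does not reach only later rows make up. A row lasts 1/12 s, in which the tool goes at most 41.7 mm and 7.16 degrees, less where a joint would pass 70% of its speed; a pose out of reach is approached as far as the arm can. A call with a gripper value outside its range is refused whole. "grip" is the closure, from 0 (fully open) to 1 (shut), set as the call begins (left out, the last holds). The fingers move at their own pace and stop on an object; "force" is the grip in N (left out, the last holds). Time passes only in rows, so rows that repeat a pose let the fingers close. It gives the time, the measured TCP pose, the force and the opening at its end, in the units of the state.
- state(): the state, without advancing time (a new reading comes with each control period).
- camera(name): name is "scene" or "top" or "wrist"; returns the picture (384x512x3 uint8, blue, green, red); there is no depth.
- calibration(name): a dict with "intrinsics" (3x3 intrinsics, pixels), "D" ([k1, k2, p1, p2, k3] as OpenCV has them; the pictures are not rectified), "camera_from_world" (4x4, takes a point from world to camera coordinates); the wrist camera has in their place "mount" (4x4, takes a point from camera to tool coordinates, whose origin is the TCP and whose axes are the flange's). Camera axes: x right, y down, z forward; pixel columns grow to the right and rows downward; lengths in m; the calibration is good to about 2 mm. A picture is of the moment at which its call begins: read the wrist's pose just before it. calibration takes no time and is no camera call.
- close_job(): hands the job in, once; it reports no verdict.
The state is a dict: "t": time; "joint_pos": joint angles; "qd": joint speeds; "joint_torque": joint torques, N m; "ee_pos": TCP position; "tcp_rot": TCP orientation; "wrist_force": force on the tool from outside, world axes, zero at the start; "ft_torque": the same for the moment, N m; "gripper_width": opening from 0.0 (shut) to 1.0 (fully open).
Only numpy, scipy, OpenCV 4.12 (cv2) and the standard library are available. Lean on these libraries where they do the work, as an engineer would, in place of code of your own. Each camera call takes 0.05 s, during which the arm holds its last target. There are 200 camera calls.

## Working session

There is one attempt and no reset: what is moved stays moved. The work goes in short steps, Python scripts to look and compute and a tool call to move; the robot and the scene stay as the last step left them, time stands still between calls to the robot, and variables do not carry over. Pictures are saved under pics/ and viewed, on a budget of 14 in all, crops included, one or two more only if the job needs it, and the job is handed in when it is done.

Besides the shell and the picture viewer there is one more tool, called after "Request:" as a command line: name --argument value ..., lists and objects as JSON in quotes. jog_arm: Moves the arm, as the interface text tells. Its arguments: {"type":"object","properties":{"commands":{"type":"array","items":{"type":"object","properties":{"dx":{"type":"number"},"dy":{"type":"number"},"dz":{"type":"number"},"spin":{"type":"number"}}}},"grip":{"type":"number"},"force":{"type":"number"}},"required":["commands"]}

```bash
ls; mkdir -p pics; cat > h.py <<'E'
from rig import *
import numpy as np, cv2
def cal(n):
    c=calibration(n); return np.array(c["intrinsics"]),np.array(c["D"]),c
def T_of(n,st=None):
    K,D,c=cal(n)
    if n!="wrist": return K,D,np.array(c["camera_from_world"])
    st=st or state(); w,x,y,z=st["tcp_rot"]
    from scipy.spatial.transform import Rotation as R
    T=np.eye(4);T[:3,:3]=R.from_quat([x,y,z,w]).as_matrix();T[:3,3]=st["ee_pos"]
    return K,D,np.linalg.inv(T@np.array(c["mount"]))
def ray(KDT,uv,z):
    K,D,T=KDT
    p=cv2.undistortPoints(np.array([[uv]],float),K,D)[0,0]
    d=T[:3,:3].T@np.array([p[0],p[1],1]); o=-T[:3,:3].T@T[:3,3]
    return o+d*(z-o[2])/d[2]
def proj(KDT,P):
    K,D,T=KDT
    return cv2.projectPoints(np.array(P,float).reshape(-1,1,3),cv2.Rodrigues(T[:3,:3])[0],T[:3,3],K,D)[0][:,0]
def tri(A,uvA,B,uvB):
    M=[]
    for (K,D,T),uv in((A,uvA),(B,uvB)):
        p=cv2.undistortPoints(np.array([[uv]],float),K,D)[0,0]
        M+= [p[0]*T[2]-T[0],p[1]*T[2]-T[1]]
    M=np.array(M); return np.linalg.lstsq(M[:,:3],-M[:,3],rcond=None)[0]
E
python3 - <<'E'
from h import *
s=state();print(s)
for n in("scene","top","wrist"):
    im=camera(n)
    cv2.imwrite(f"pics/{n}0.png",im)
    K,D,T=T_of(n,s);print(n,K[0,0],D,(-T[:3,:3].T@T[:3,3]).round(3))
im=np.vstack([cv2.resize(cv2.imread(f"pics/{n}0.png"),(800,600)) for n in("scene",)])
cv2.imwrite("pics/s0b.png",im)
cv2.imwrite("pics/t0b.png",cv2.resize(cv2.imread("pics/top0.png"),(800,600)))
E
```

```text
pics
{'t': 0.0, 'joint_pos': array([-1.35467107e+00,  9.18285736e-02,  1.23187185e+00,  3.33153000e-05,
        1.81982809e+00, -5.66938979e-02]), 'qd': array([ 1.48735768e-03, -9.25557317e-04, -9.52219625e-04,  2.68634940e-04,
       -5.18500634e-05,  2.45145663e-03]), 'joint_torque': array([ 5.54672067e-05, -4.46451080e+01, -4.06445360e+01,  6.97650807e-02,
        2.92480015e-02, -1.63561776e-04]), 'ee_pos': array([ 0.16161529, -0.57750565,  0.22153296]), 'tcp_rot': array([-9.66144714e-04,  9.90709611e-01,  1.35990919e-01, -6.09812417e-05]), 'wrist_force': array([-0.08415501, -0.63285338,  0.41250581]), 'ft_torque': array([ 0.02155093, -0.01102196,  0.01948279]), 'gripper_width': 0.9987535369461413}
scene 408.5912195128203 [0.03027051 0.         0.         0.         0.        ] [ 1.212 -0.009  1.309]
top 353.7466863382054 [-0.03054671  0.          0.          0.          0.        ] [ 0.414 -0.136  1.246]
wrist 271.24528438867367 [-0.010333  0.        0.        0.        0.      ] [ 0.226 -0.56   0.384]
```

View pics/s0b.png

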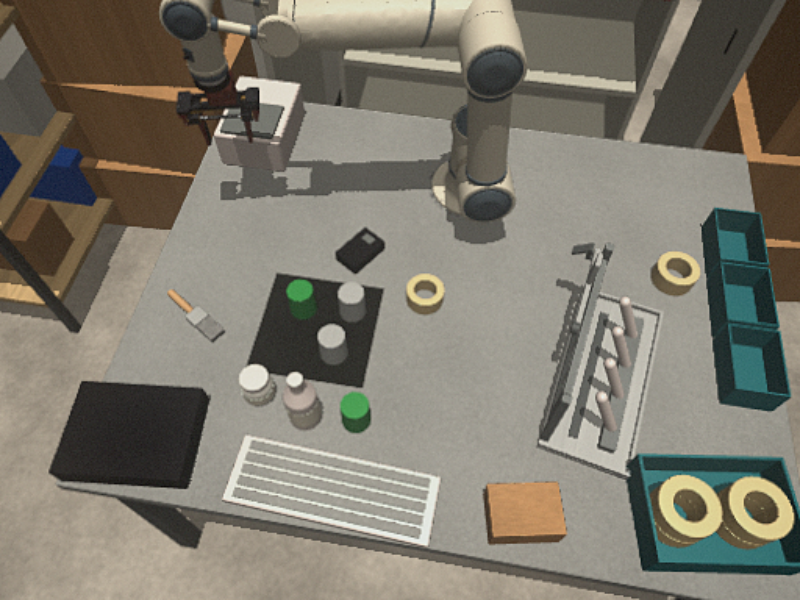

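View pics/t0b.png

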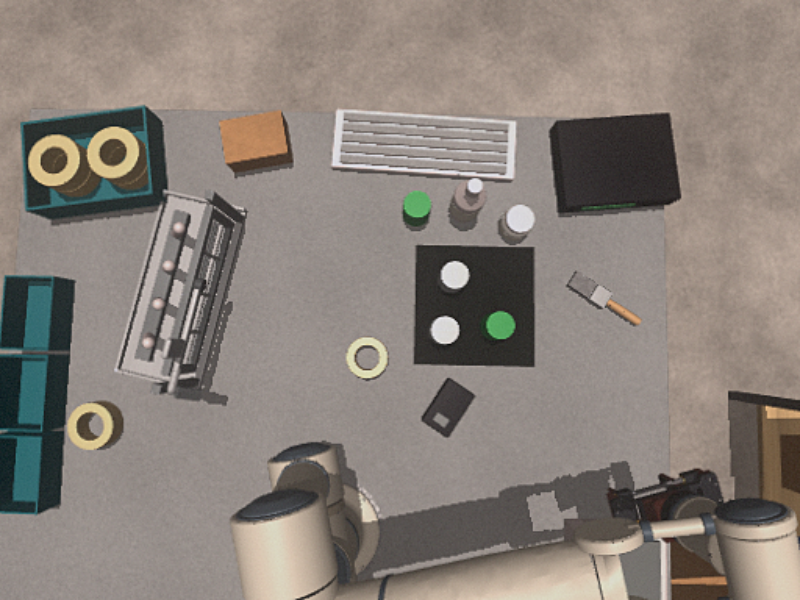

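The scene view shows two steel beakers on the mat, at about (351,301) and (332,343) of 800x600, in the top view (445,330) and (454,276). There are two green look-alikes, one on the mat and one off it. The white jar at (519,220) top is off the mat, so it is not a beaker. The rack is on the robot's left, with its latch at the near end and its hinge at the far end.

```bash
python3 - <<'E'
from h import *
t=T_of("top");s=T_of("scene");f=.64
for n,uv,z in[("peg",(179,227),.15),("peg",(168,265),.15),("peg",(158,303),.15),("peg",(148,342),.15),("cupA",(445,330),.08),("cupB",(454,276),.08),("green_mat",(500,325),.08),("green_off",(417,206),.08),("tape",(367,358),.045),("box",(257,140),.04),("adapter",(447,407),.035),("bottle",(475,185),.19),("jar",(519,220),.08)]:
    print(n,ray(t,np.array(uv)*f,z).round(3))
for n,uv,z in[("cupA",(351,293),.08),("cupB",(332,334),.08)]: print("sc",n,ray(s,np.array(uv)*f,z).round(3))
a=cv2.imread("pics/scene0.png")[145:305,335:435];b=cv2.imread("pics/top0.png")[115:265,65:165]
a=cv2.resize(a,None,fx=4,fy=3.75,interpolation=cv2.INTER_CUBIC);b=cv2.resize(b,None,fx=4,fy=4,interpolation=cv2.INTER_CUBIC)
cv2.imwrite("pics/c1.png",np.hstack([a,b]))
K=np.hstack([cv2.resize(cv2.imread("pics/scene0.png")[170:250,150:250],(400,320),interpolation=2),cv2.resize(cv2.imread("pics/top0.png")[150:240,255:355],(400,320),interpolation=2)]);cv2.imwrite("pics/c2.png",K)
E
```

```text
peg [0.636 0.31  0.15 ]
peg [0.558 0.327 0.15 ]
peg [0.48  0.343 0.15 ]
peg [0.402 0.358 0.15 ]
cupA [ 0.442 -0.237  0.08 ]
cupB [ 0.556 -0.255  0.08 ]
green_mat [ 0.455 -0.353  0.08 ]
green_off [ 0.706 -0.173  0.08 ]
tape [ 0.378 -0.073  0.045]
box [0.861 0.189 0.04 ]
adapter [ 0.276 -0.248  0.035]
bottle [ 0.723 -0.283  0.19 ]
jar [ 0.681 -0.393  0.08 ]
sc cupA [ 0.445 -0.236  0.08 ]
sc cupB [ 0.558 -0.255  0.08 ]
```

View pics/c1.png

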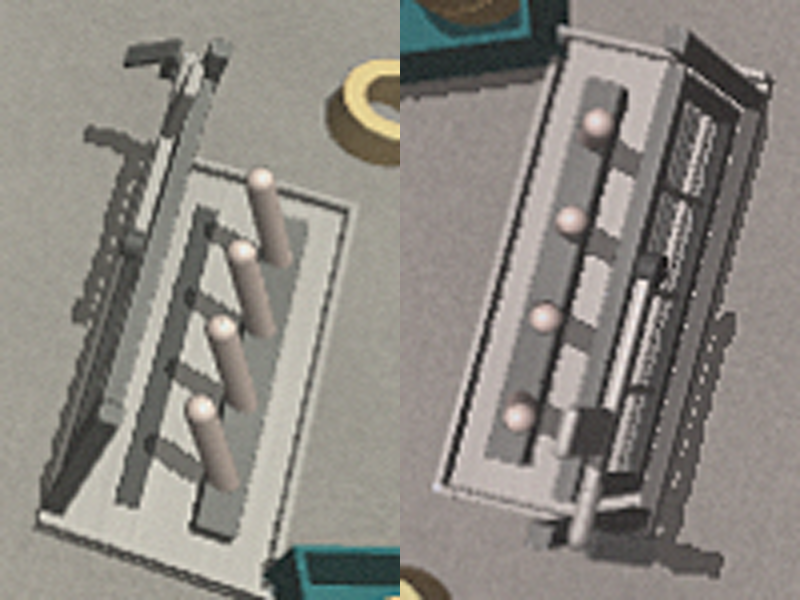

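View pics/c2.png

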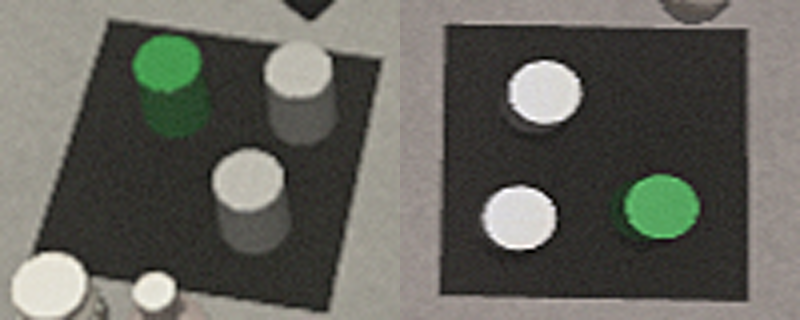

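The crops confirm two steel beakers at cupA (0.444,-0.237) and cupB (0.557,-0.255). The green ones are look-alikes, so I leave them alone. The peg spacing comes out at 80 mm, as given. In the top crop the tab's top is at about (568,434), and I check that now.

```bash
python3 - <<'E'
from h import *
import rig
print(getattr(rig,'tcp_to_grasp',None))
t=T_of("top");s=T_of("scene")
uv=(65+168/4,115+434/4)
P=ray(t,uv,.265);print("tab",P.round(3))
q=proj(s,[P])[0];print("in scene px",q,"crop",(q[0]-335)*4,(q[1]-145)*3.75)
pk=np.array([[.636,.31],[.558,.327],[.48,.343],[.402,.358]])
y=pk[3]-pk[0];y/=np.linalg.norm(y);x=np.array([y[1],-y[0]])
print("ydir",y,"tab rel peg0: y",(P[:2]-pk[3])@y,"x",(P[:2]-pk[3])@x)
h=P[:2]-.29*y
print("hinge",h, "hinge in crops",(proj(s,[[*h,.2]])[0]-[335,145])*[4,3.75],(proj(t,[[*h,.2]])[0]-[65,115])*4+[400,0])
e=h+.345*y;print("end top crop",(proj(t,[[*e,.2]])[0]-[65,115])*4+[400,0],(proj(s,[[*e,.2]])[0]-[335,145])*[4,3.75])
for a in(1.45,1.5,1.55,1.6,1.7,1.85):
    c,sn=np.cos(a),np.sin(a);d=np.array([c*y[0]-sn*y[1],sn*y[0]+c*y[1]]);print(a,"end",(h+.36*d).round(3),"tab",(h+.29*d).round(3))
E
python3 -c "
import rig;print([n for n in dir(rig) if not n.startswith('_')])"
```

```text
0.0187
tab [0.392 0.271 0.265]
in scene px [382.62535862 164.68483833] crop 190.5014344978572 73.8181437271556
ydir [-0.9796027   0.20094414] tab rel peg0: y -0.007220776848687564 x -0.08701242579311351
hinge [0.67567364 0.21303762] hinge in crops [ 83.80988373 401.71494368] [702.17380947  57.7810377 ]
end top crop [585.29640552 505.99010128] [182.75236352  70.34157096]
1.45 end [ 0.561 -0.128] tab [ 0.584 -0.062]
1.5 end [ 0.579 -0.134] tab [ 0.597 -0.066]
1.55 end [ 0.596 -0.138] tab [ 0.612 -0.07 ]
1.6 end [ 0.614 -0.142] tab [ 0.626 -0.073]
1.7 end [ 0.649 -0.146] tab [ 0.654 -0.076]
1.85 end [ 0.703 -0.146] tab [ 0.698 -0.076]
['Unreachable', 'calibration', 'camera', 'close_job', 'state', 'tcp_to_grasp']
```

Request:
jog_arm --commands '[{"dx": 29, "dy": 38, "dz": 13, "spin": -27.2}, {"dx": 29, "dy": 38, "dz": 13, "spin": -27.2}, {"dx": 29, "dy": 38, "dz": 13, "spin": -27.2}, {"dx": 29, "dy": 38, "dz": 13, "spin": -27.2}, {"dx": 29, "dy": 38, "dz": 13, "spin": -27.2}, {"dx": 29, "dy": 38, "dz": 13, "spin": -27.2}, {"dx": 29, "dy": 38, "dz": 13, "spin": -27.2}, {"dx": 29, "dy": 38, "dz": 13, "spin": -27.2}, {"dx": 29, "dy": 38, "dz": 13, "spin": -27.2}, {"dx": 29, "dy": 38, "dz": 13, "spin": -27.2}, {"dx": 29, "dy": 38, "dz": 13, "spin": -27.2}, {"dx": 29, "dy": 38, "dz": 13, "spin": -27.2}, {"dx": 29, "dy": 38, "dz": 13, "spin": -27.2}, {"dx": 29, "dy": 38, "dz": 13, "spin": -27.2}]' --grip 0

```text
t: 1.32
ee_pos: [0.4525, -0.1965, 0.3528]
tcp_rot: [0.0, 0.995, -0.099, 0.0]
wrist_force: [0.1, -0.7, -1.0]
gripper_width: 1.0
```

Request:
jog_arm --commands '[{"dx": -1, "dy": 10}, {"dx": -2, "dy": 20}, {"dx": -6, "dy": 47}, {"dx": -6, "dy": 47}, {"dx": -6, "dy": 47}, {"dx": -6, "dy": 47}, {"dx": -6, "dy": 47}, {"dx": -6, "dy": 47}, {"dx": -6, "dy": 47}, {"dx": -6, "dy": 47}, {"dx": -6, "dy": 47}, {"dx": -6, "dy": 47}, {"dx": -6, "dy": 47}, {"dx": -6, "dy": 47}, {"dx": -6, "dy": 47}]'

```text
schema error: expected keys dx, dy, dz, spin
```

```bash
cat > look.py <<'E'
import sys
from h import *
n,name=sys.argv[1:3]
s=state(); im=camera(n); T=T_of(n,s)
cv2.imwrite(f"pics/{name}_raw.png",im)
import pickle;pickle.dump(T,open(f"pics/{name}.pkl","wb"))
if len(sys.argv)>3:
    x0,x1,y0,y1=map(int,sys.argv[3:7]); im=im[y0:y1,x0:x1]
f=min(800/im.shape[1],600/im.shape[0]); cv2.imwrite(f"pics/{name}.png",cv2.resize(im,None,fx=f,fy=f,interpolation=2))
print("f",f,{k:np.round(s[k],4) for k in("t","ee_pos","tcp_rot","joint_pos","wrist_force","gripper_width")})
E
python3 look.py wrist w1
```

```text
f 1.5625 {'t': np.float64(1.3167), 'ee_pos': array([ 0.4525, -0.1965,  0.3528]), 'tcp_rot': array([ 1.000e-04,  9.951e-01, -9.880e-02,  1.000e-04]), 'joint_pos': array([-4.7850e-01, -1.2640e-01,  1.2110e+00, -2.0000e-04,  2.0567e+00,
        1.2902e+00]), 'wrist_force': array([ 0.1177, -0.7347, -0.9532]), 'gripper_width': np.float64(0.9998)}
```

View pics/w1.png

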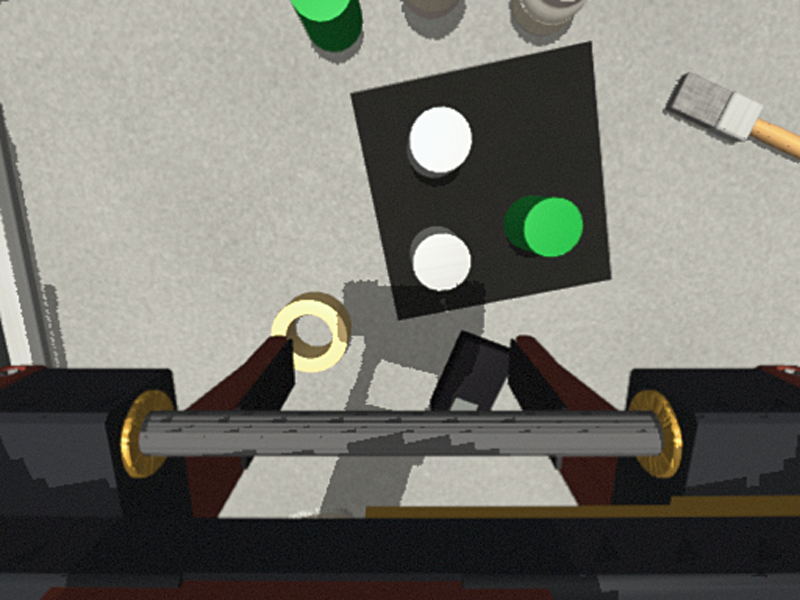

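The arm is above the mat with the camera looking forward past the fingers. Cups are at (440,138) and (441,262), so this also gives a near measurement. Every row needs all four keys. I continue to the tab.

```bash
python3 - <<'E'
import pickle
from h import *
T=pickle.load(open("pics/w1.pkl","rb"))
for uv in((440,138),(441,262)): print(ray(T,np.array(uv)*.64,.08).round(4))
E
```

```text
[ 0.5628 -0.2569  0.08  ]
[ 0.4436 -0.2369  0.08  ]
```

Request:
jog_arm --commands '[{"dx": -1, "dy": 10, "dz": 0, "spin": 0}, {"dx": -2, "dy": 20, "dz": 0, "spin": 0}, {"dx": -5, "dy": 47, "dz": 0, "spin": 0}, {"dx": -5, "dy": 47, "dz": 0, "spin": 0}, {"dx": -5, "dy": 47, "dz": 0, "spin": 0}, {"dx": -5, "dy": 47, "dz": 0, "spin": 0}, {"dx": -5, "dy": 47, "dz": 0, "spin": 0}, {"dx": -5, "dy": 47, "dz": 0, "spin": 0}, {"dx": -5, "dy": 47, "dz": 0, "spin": 0}, {"dx": -5, "dy": 47, "dz": 0, "spin": 0}, {"dx": -5, "dy": 47, "dz": 0, "spin": 0}, {"dx": -5, "dy": 47, "dz": 0, "spin": 0}, {"dx": -5, "dy": 47, "dz": 0, "spin": 0}, {"dx": -5, "dy": 47, "dz": 0, "spin": 0}, {"dx": -5, "dy": 47, "dz": 0, "spin": 0}]'

```text
t: 2.62
ee_pos: [0.4023, 0.2704, 0.3524]
tcp_rot: [0.0, 0.995, -0.102, -0.0]
wrist_force: [0.4, -0.7, -1.0]
gripper_width: 1.002
```

```bash
python3 look.py wrist w2; python3 - <<'E'
from h import *
import pickle
T=pickle.load(open("pics/w2.pkl","rb"))
print("predicted tab px (x1.5625)",proj(T,[[.392,.271,.265]])/.64)
E
```

```text
f 1.5625 {'t': np.float64(2.6167), 'ee_pos': array([0.4023, 0.2704, 0.3524]), 'tcp_rot': array([ 4.000e-04,  9.948e-01, -1.020e-01, -1.000e-04]), 'joint_pos': array([ 5.2210e-01, -1.4830e-01,  1.2316e+00, -7.0000e-04,  2.0589e+00,
        2.2969e+00]), 'wrist_force': array([ 0.4254, -0.6728, -0.9529]), 'gripper_width': np.float64(1.0016)}
predicted tab px (x1.5625) [[403.37298597 323.12187158]]
```

View pics/w2.png

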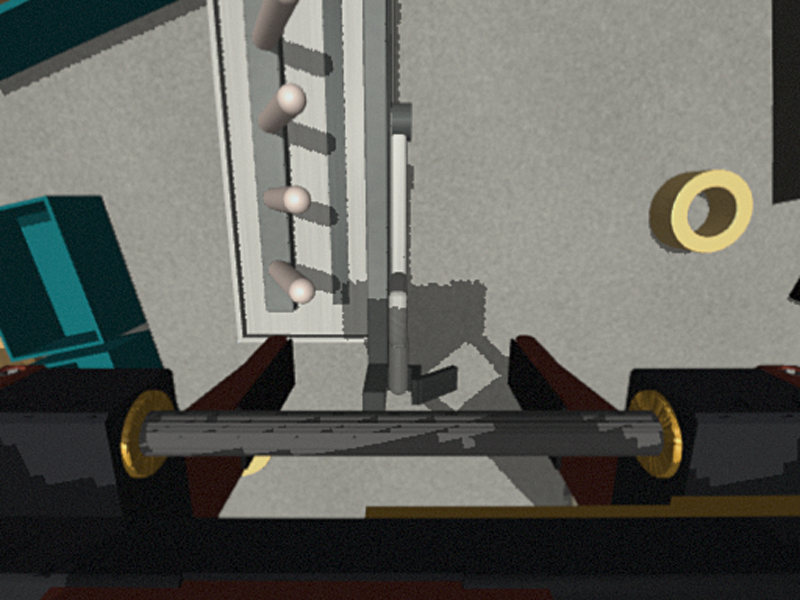

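The wrist view shows the bar as a vertical strip at x≈398, its tab end at about (398,290–350), and the catch at (435,385). The predicted tab position (403,323) agrees within 3 mm. The peg tips are at (301,292), (297,200) and (291,98). I descend and pinch.

```bash
python3 - <<'E'
import pickle
from h import *
T=pickle.load(open("pics/w2.pkl","rb"))
for uv in((301,292),(297,200),(291,98)): print(ray(T,np.array(uv)*.64,.14).round(4))
print(ray(T,np.array((398,320))*.64,.265).round(4))
# gate top edge direction
a,b=[ray(T,np.array(u)*.64,.2)for u in((377,350),(378,60))];d=a-b;print(a,b,np.degrees(np.arctan2(d[1],d[0])))
E
```

```text
[0.4019 0.363  0.14  ]
[0.4813 0.3455 0.14  ]
[0.5608 0.3294 0.14  ]
[0.3946 0.2738 0.265 ]
[0.35487665 0.29941548 0.2       ] [0.5568061  0.25434972 0.2       ] 167.41913977220378
```

Request:
jog_arm --commands '[{"dx": -0.9, "dy": 0.4, "dz": -4, "spin": 0}, {"dx": -0.9, "dy": 0.4, "dz": -7, "spin": 0}, {"dx": -0.9, "dy": 0.4, "dz": -9, "spin": 0}, {"dx": -0.9, "dy": 0.4, "dz": -11, "spin": 0}, {"dx": -0.9, "dy": 0.4, "dz": -12, "spin": 0}, {"dx": -0.9, "dy": 0.4, "dz": -12, "spin": 0}, {"dx": -0.9, "dy": 0.4, "dz": -12, "spin": 0}]'

```text
t: 3.25
ee_pos: [0.393, 0.2753, 0.2332]
tcp_rot: [-0.0, 0.995, -0.102, 0.0]
wrist_force: [-0.2, -0.2, 0.6]
gripper_width: 1.001
```

Request:
jog_arm --commands '[{"dx": 0, "dy": 0, "dz": 0, "spin": 0}, {"dx": 0, "dy": 0, "dz": 0, "spin": 0}, {"dx": 0, "dy": 0, "dz": 0, "spin": 0}, {"dx": 0, "dy": 0, "dz": 0, "spin": 0}, {"dx": 0, "dy": 0, "dz": 0, "spin": 0}, {"dx": 0, "dy": 0, "dz": 0, "spin": 0}, {"dx": 0, "dy": 0, "dz": 0, "spin": 0}, {"dx": 0, "dy": 0, "dz": 0, "spin": 0}, {"dx": 0, "dy": 0, "dz": 0, "spin": 0}]' --grip 1 --force 20

```text
t: 4.0
ee_pos: [0.3926, 0.2762, 0.2326]
tcp_rot: [0.0, 0.995, -0.101, -0.0]
wrist_force: [0.2, -0.6, 0.5]
gripper_width: 0.359
```

Request:
jog_arm --commands '[{"dx": 0, "dy": 0, "dz": 0, "spin": 0}, {"dx": 0, "dy": 0, "dz": 0, "spin": 0}, {"dx": 0, "dy": 0, "dz": 0, "spin": 0}, {"dx": 0, "dy": 0, "dz": 0, "spin": 0}, {"dx": 0, "dy": 0, "dz": 0, "spin": 0}, {"dx": 0, "dy": 0, "dz": 0, "spin": 0}]'

```text
t: 4.5
ee_pos: [0.3923, 0.2747, 0.2326]
tcp_rot: [0.002, 0.995, -0.102, -0.0]
wrist_force: [-2.1, -7.3, 1.7]
gripper_width: 0.134
```

Request:
jog_arm --commands '[{"dx": 0, "dy": 0, "dz": 1, "spin": 0}, {"dx": 0, "dy": 0, "dz": 2, "spin": 0}, {"dx": 0, "dy": 0, "dz": 2.8, "spin": 0}, {"dx": 0, "dy": 0, "dz": 2.8, "spin": 0}, {"dx": 0, "dy": 0, "dz": 2.8, "spin": 0}]'

```text
t: 4.92
ee_pos: [0.3946, 0.2742, 0.2595]
tcp_rot: [0.002, 0.995, -0.103, 0.001]
wrist_force: [7.6, -7.2, -5.3]
gripper_width: 0.132
```

```bash
python3 - <<'E'
from h import *
s=state();print(s["ee_pos"],s["gripper_width"],s["wrist_force"])
h=s["ee_pos"][:2]-.29*np.array([np.cos(np.radians(168)),np.sin(np.radians(168))]);print("hinge",h)
for a in range(4,100,4):
    r=np.radians(168+a);p=h+.29*np.array([np.cos(r),np.sin(r)]);print(a,((p-s["ee_pos"][:2])*100).round(1))
E
```

```text
[0.39458843 0.27424351 0.2595001 ] 0.13232196493302892 [ 7.55447115 -7.158716   -5.32071656]
hinge [0.67825124 0.21394912]
4 [-0.4 -2. ]
8 [-0.6 -4. ]
12 [-0.6 -6. ]
16 [-0.6 -8.1]
20 [ -0.4 -10.1]
24 [  0.  -12.1]
28 [  0.5 -14. ]
32 [  1.1 -15.9]
36 [  1.9 -17.8]
40 [  2.8 -19.6]
44 [  3.8 -21.4]
48 [  4.9 -23.1]
52 [  6.2 -24.7]
56 [  7.5 -26.2]
60 [  9.  -27.6]
64 [ 10.5 -28.9]
68 [ 12.1 -30.1]
72 [ 13.9 -31.1]
76 [ 15.7 -32.1]
80 [ 17.5 -32.9]
84 [ 19.4 -33.6]
88 [ 21.4 -34.2]
92 [ 23.3 -34.6]
96 [ 25.3 -34.9]
```

Request:
jog_arm --commands '[{"dx": -0.3, "dy": -2, "dz": 0, "spin": 4}, {"dx": -0.4, "dy": -4, "dz": 0, "spin": 8}, {"dx": -0.4, "dy": -6, "dz": 0, "spin": 12}, {"dx": -0.3, "dy": -8.1, "dz": 0, "spin": 16}, {"dx": -0.1, "dy": -10.1, "dz": 0, "spin": 20}, {"dx": 0.3, "dy": -12.1, "dz": 0, "spin": 24}]'

```text
t: 5.42
ee_pos: [0.3993, 0.1547, 0.2582]
tcp_rot: [-0.0, 0.994, 0.109, 0.003]
wrist_force: [20.8, 5.2, -15.9]
gripper_width: 0.135
```

```bash
python3 - <<'E'
from h import *
s=state();print(s["ee_pos"],s["gripper_width"],s["wrist_force"],s["joint_pos"], np.hypot(*(s["ee_pos"][:2]-[.678,.214])))
E
```

```text
[0.39931391 0.15466378 0.2582069 ] 0.1354550283722589 [ 20.8494022    5.18885833 -15.92759401] [ 2.90893454e-01 -3.64681698e-01  1.58231597e+00 -1.09719402e-03
  1.91754793e+00  1.64209279e+00] 0.2849328366628805
```

Request:
jog_arm --commands '[{"dx": 0.9, "dy": -1.8, "dz": -0.3, "spin": 4}, {"dx": 1.6, "dy": -3.7, "dz": -0.6, "spin": 8}, {"dx": 2.3, "dy": -5.5, "dz": -1, "spin": 12}, {"dx": 3.2, "dy": -7.3, "dz": -1, "spin": 16}, {"dx": 4.2, "dy": -9.0, "dz": -1, "spin": 20}, {"dx": 5.3, "dy": -10.7, "dz": -1, "spin": 24}, {"dx": 6.5, "dy": -12.2, "dz": -1, "spin": 28}, {"dx": 7.8, "dy": -13.7, "dz": -1, "spin": 32}, {"dx": 9.2, "dy": -15.1, "dz": -1, "spin": 36}, {"dx": 10.8, "dy": -16.4, "dz": -1, "spin": 40}]'

```text
t: 6.25
ee_pos: [0.5053, -0.0079, 0.2498]
tcp_rot: [-0.001, 0.896, 0.444, 0.002]
wrist_force: [7.6, 9.4, -5.6]
gripper_width: 0.136
```

Request:
jog_arm --commands '[{"dx": 1.6, "dy": -1.1, "dz": 0, "spin": 4}, {"dx": 3.2, "dy": -2.2, "dz": 0, "spin": 8}, {"dx": 5.0, "dy": -3.1, "dz": 0, "spin": 12}, {"dx": 6.8, "dy": -3.9, "dz": 0, "spin": 16}, {"dx": 8.7, "dy": -4.6, "dz": 0, "spin": 20}, {"dx": 10.6, "dy": -5.1, "dz": 0, "spin": 24}, {"dx": 12.5, "dy": -5.5, "dz": 0, "spin": 28}, {"dx": 14.5, "dy": -5.8, "dz": 0, "spin": 32}, {"dx": 14.5, "dy": -5.8, "dz": 0, "spin": 32}, {"dx": 14.5, "dy": -5.8, "dz": 0, "spin": 32}, {"dx": 14.5, "dy": -5.8, "dz": 0, "spin": 32}]'

```text
t: 7.17
ee_pos: [0.6486, -0.0651, 0.2489]
tcp_rot: [-0.002, 0.74, 0.672, 0.0]
wrist_force: [2.2, 6.6, -5.1]
gripper_width: 0.142
```

```bash
python3 - <<'E'
from h import *
s=state();print(s["ee_pos"],s["gripper_width"],s["wrist_force"],s["joint_pos"], np.hypot(*(s["ee_pos"][:2]-[.678,.214])))
E
```

```text
[ 0.64861549 -0.06514943  0.2488606 ] 0.14167694866880087 [ 2.16867668  6.56867994 -5.09988375] [-0.15363074  0.24615012  1.01190493  0.00263096  1.88659587 -0.056604  ] 0.280691741921114
```

Request:
jog_arm --commands '[{"dx": 0, "dy": 0, "dz": -1, "spin": 0}, {"dx": 0, "dy": 0, "dz": -1.6, "spin": 0}, {"dx": 0, "dy": 0, "dz": -1.6, "spin": 0}]'

```text
t: 7.42
ee_pos: [0.6481, -0.0697, 0.2346]
tcp_rot: [0.002, 0.742, 0.67, -0.001]
wrist_force: [0.4, -6.2, 3.3]
gripper_width: 0.138
```

Request:
jog_arm --commands '[{"dx": 0, "dy": 0, "dz": 0, "spin": 0}, {"dx": 0, "dy": 0, "dz": 0, "spin": 0}, {"dx": 0, "dy": 0, "dz": 0, "spin": 0}, {"dx": 0, "dy": 0, "dz": 0, "spin": 0}, {"dx": 0, "dy": 0, "dz": 0, "spin": 0}, {"dx": 0, "dy": 0, "dz": 2, "spin": 0}, {"dx": 0, "dy": 0, "dz": 4, "spin": 0}, {"dx": 0, "dy": 0, "dz": 8, "spin": 0}, {"dx": 0, "dy": 0, "dz": 12, "spin": 0}, {"dx": 0, "dy": 0, "dz": 12, "spin": 0}, {"dx": 0, "dy": 0, "dz": 12, "spin": 0}]' --grip 0

```text
t: 8.33
ee_pos: [0.6492, -0.0667, 0.359]
tcp_rot: [0.003, 0.741, 0.672, 0.002]
wrist_force: [0.5, -0.2, -0.2]
gripper_width: 0.939
```

Request:
jog_arm --commands '[{"dx": -20.5, "dy": -22, "dz": -10, "spin": -6.5}, {"dx": -20.5, "dy": -22, "dz": -10, "spin": -6.5}, {"dx": -20.5, "dy": -22, "dz": -10, "spin": -6.5}, {"dx": -20.5, "dy": -22, "dz": -10, "spin": -6.5}, {"dx": -20.5, "dy": -22, "dz": -10, "spin": -6.5}, {"dx": -20.5, "dy": -22, "dz": -10, "spin": -6.5}, {"dx": -20.5, "dy": -22, "dz": -10, "spin": -6.5}, {"dx": -20.5, "dy": -22, "dz": -10, "spin": -6.5}, {"dx": -20.5, "dy": -22, "dz": -10, "spin": -6.5}, {"dx": -20.5, "dy": -22, "dz": -10, "spin": -6.5}]'

```text
t: 9.17
ee_pos: [0.4425, -0.287, 0.2524]
tcp_rot: [-0.002, 0.778, 0.628, -0.0]
wrist_force: [0.7, 0.8, 0.5]
gripper_width: 1.001
```

```bash
python3 look.py top t3
```

```text
f 1.5625 {'t': np.float64(9.1667), 'ee_pos': array([ 0.4425, -0.287 ,  0.2524]), 'tcp_rot': array([-1.700e-03,  7.783e-01,  6.279e-01, -2.000e-04]), 'joint_pos': array([-6.4020e-01, -9.2900e-02,  1.3617e+00,  4.0000e-04,  1.8762e+00,
       -4.2690e-01]), 'wrist_force': array([0.7185, 0.7974, 0.4664]), 'gripper_width': np.float64(1.0008)}
```

View pics/t3.png

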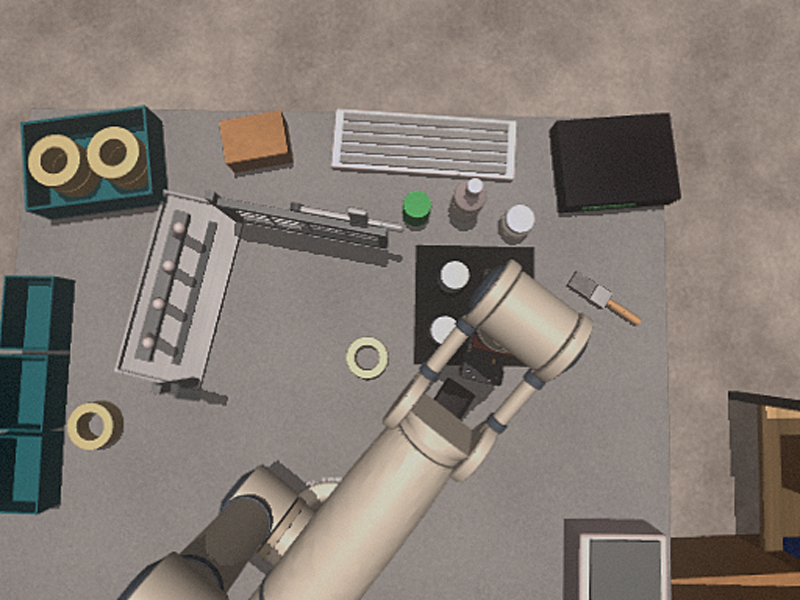

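The top view shows the gate wide open, with its free end at (385,240), and both beakers unmoved at (454,276) and (445,330). I move over cupA and pick it.

Request:
jog_arm --commands '[{"dx": 0.15, "dy": 5, "dz": 0, "spin": 0}, {"dx": 0.15, "dy": 5, "dz": -3, "spin": 0}, {"dx": 0.15, "dy": 5, "dz": -7, "spin": 0}, {"dx": 0.15, "dy": 5, "dz": -10, "spin": 0}, {"dx": 0.15, "dy": 5, "dz": -13, "spin": 0}, {"dx": 0.15, "dy": 5, "dz": -16, "spin": 0}, {"dx": 0.15, "dy": 5, "dz": -19, "spin": 0}, {"dx": 0.15, "dy": 5, "dz": -21, "spin": 0}, {"dx": 0.15, "dy": 5, "dz": -21, "spin": 0}, {"dx": 0.15, "dy": 5, "dz": -21, "spin": 0}]'

```text
t: 10.05
ee_pos: [0.4454, -0.2353, 0.0439]
tcp_rot: [-0.001, 0.777, 0.63, -0.0]
wrist_force: [0.6, 1.4, 0.8]
gripper_width: 1.002
```

Request:
jog_arm --commands '[{"dx": 0, "dy": 0, "dz": 0, "spin": 0}, {"dx": 0, "dy": 0, "dz": 0, "spin": 0}, {"dx": 0, "dy": 0, "dz": 0, "spin": 0}, {"dx": 0, "dy": 0, "dz": 0, "spin": 0}, {"dx": 0, "dy": 0, "dz": 0, "spin": 0}, {"dx": 0, "dy": 0, "dz": 0, "spin": 0}, {"dx": 0, "dy": 0, "dz": 0, "spin": 0}]' --grip 1 --force 15

```text
t: 10.63
ee_pos: [0.4456, -0.2372, 0.0459]
tcp_rot: [0.001, 0.778, 0.629, 0.0]
wrist_force: [-1.3, 0.4, 5.7]
gripper_width: 0.698
```

Request:
jog_arm --commands '[{"dx": 0, "dy": 0, "dz": 2, "spin": 0}, {"dx": 0, "dy": 0, "dz": 4, "spin": 0}, {"dx": 0, "dy": 0, "dz": 8, "spin": 0}, {"dx": 0, "dy": 0, "dz": 12, "spin": 0}, {"dx": 0, "dy": 0, "dz": 16, "spin": 0}, {"dx": 0, "dy": 0, "dz": 20, "spin": 0}, {"dx": 0, "dy": 0, "dz": 21, "spin": 0}, {"dx": 0, "dy": 0, "dz": 21, "spin": 0}]'

```text
t: 11.3
ee_pos: [0.4462, -0.2375, 0.2586]
tcp_rot: [0.003, 0.778, 0.629, 0.001]
wrist_force: [0.7, 0.0, -1.3]
gripper_width: 0.691
```

Request:
jog_arm --commands '[{"dx": 0, "dy": 3, "dz": 2, "spin": 0}, {"dx": 0, "dy": 7, "dz": 2, "spin": 0}, {"dx": -1, "dy": 11, "dz": 2, "spin": 0}, {"dx": -1, "dy": 15, "dz": 2, "spin": 0}, {"dx": -2, "dy": 19, "dz": 2, "spin": 0}, {"dx": -2, "dy": 23, "dz": 2, "spin": 0}, {"dx": -2, "dy": 27, "dz": 2, "spin": 0}, {"dx": -3, "dy": 31, "dz": 2, "spin": 0}, {"dx": -3, "dy": 35, "dz": 2, "spin": 0}, {"dx": -3, "dy": 39, "dz": 2, "spin": 0}, {"dx": -3, "dy": 43, "dz": 2, "spin": 0}, {"dx": -4, "dy": 47, "dz": 2, "spin": 0}, {"dx": -4, "dy": 51, "dz": 2, "spin": 0}, {"dx": -4.4, "dy": 55, "dz": 2, "spin": 0}, {"dx": -4.4, "dy": 58, "dz": 2, "spin": 0}, {"dx": -4.4, "dy": 59.6, "dz": 2, "spin": 0}, {"dx": -4.4, "dy": 59.6, "dz": 1, "spin": 0}, {"dx": -4.4, "dy": 59.6, "dz": 0, "spin": 0}, {"dx": -4.4, "dy": 59.6, "dz": 0, "spin": 0}]'

```text
t: 12.88
ee_pos: [0.4004, 0.3578, 0.2494]
tcp_rot: [0.0, 0.778, 0.629, -0.004]
wrist_force: [-0.6, 0.7, -2.7]
gripper_width: 0.695
```

```bash
python3 look.py scene s4 330 450 110 290; python3 look.py wrist w4; python3 - <<'E'
import cv2,numpy as np
a=cv2.imread("pics/s4.png");b=cv2.imread("pics/w4.png");b=cv2.resize(b,(400,300));a=cv2.resize(a,(400,600))
b=np.vstack([b,cv2.resize(cv2.imread("pics/w4_raw.png")[0:384:2],(400,300))]);cv2.imwrite("pics/m4.png",np.hstack([a,b]))
E
```

```text
f 3.3333333333333335 {'t': np.float64(12.8833), 'ee_pos': array([0.4004, 0.3578, 0.2494]), 'tcp_rot': array([ 2.000e-04,  7.776e-01,  6.287e-01, -3.800e-03]), 'joint_pos': array([ 6.6630e-01, -6.4400e-02,  1.3402e+00, -5.0000e-04,  1.8735e+00,
        8.7710e-01]), 'wrist_force': array([-0.6473,  0.6994, -2.6828]), 'gripper_width': np.float64(0.6947)}
f 1.5625 {'t': np.float64(12.9333), 'ee_pos': array([0.4007, 0.3576, 0.2511]), 'tcp_rot': array([ 1.000e-04,  7.779e-01,  6.284e-01, -2.800e-03]), 'joint_pos': array([ 6.6560e-01, -6.5400e-02,  1.3381e+00, -4.0000e-04,  1.8746e+00,
        8.7730e-01]), 'wrist_force': array([-0.478 ,  0.5064, -1.0777]), 'gripper_width': np.float64(0.6956)}
```

View pics/m4.png

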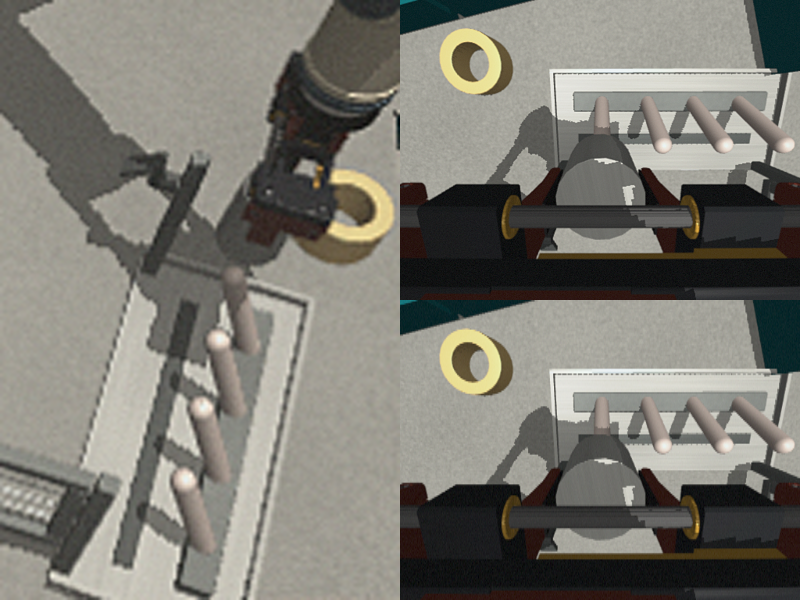

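The cup hangs above peg 0, in line with it. I lower it on.

Request:
jog_arm --commands '[{"dx": 0, "dy": 0, "dz": -2, "spin": 0}, {"dx": 0, "dy": 0, "dz": -4, "spin": 0}, {"dx": 0, "dy": 0.1, "dz": -5.5, "spin": 0}, {"dx": 0.1, "dy": 0.3, "dz": -7, "spin": 0}, {"dx": 0.1, "dy": 0.6, "dz": -8.5, "spin": 0}, {"dx": 0.2, "dy": 0.9, "dz": -9.6, "spin": 0}, {"dx": 0.2, "dy": 0.9, "dz": -9.6, "spin": 0}, {"dx": 0.2, "dy": 0.9, "dz": -9.6, "spin": 0}]'

```text
t: 13.65
ee_pos: [0.4032, 0.3676, 0.1585]
tcp_rot: [0.0, 0.778, 0.629, -0.0]
wrist_force: [0.4, -0.1, -0.1]
gripper_width: 0.691
```

Request:
jog_arm --commands '[{"dx": 0, "dy": 0.2, "dz": -0.5, "spin": 0}, {"dx": 0, "dy": 0.3, "dz": -1, "spin": 0}, {"dx": 0, "dy": 0.4, "dz": -1.5, "spin": 0}, {"dx": 0, "dy": 0.4, "dz": -2, "spin": 0}, {"dx": 0, "dy": 0.4, "dz": -2, "spin": 0}, {"dx": 0, "dy": 0.4, "dz": -2, "spin": 0}]'

```text
t: 14.15
ee_pos: [0.4029, 0.372, 0.1381]
tcp_rot: [0.0, 0.777, 0.629, -0.001]
wrist_force: [-0.3, -0.5, -1.6]
gripper_width: 0.694
```

Request:
jog_arm --commands '[{"dx": 0, "dy": 0, "dz": -0.4, "spin": 0}, {"dx": 0, "dy": -0.1, "dz": -0.8, "spin": 0}, {"dx": 0, "dy": -0.2, "dz": -1.2, "spin": 0}, {"dx": 0, "dy": -0.3, "dz": -1.6, "spin": 0}, {"dx": 0, "dy": -0.3, "dz": -1.6, "spin": 0}, {"dx": 0, "dy": -0.3, "dz": -1.6, "spin": 0}]'

```text
t: 14.65
ee_pos: [0.4031, 0.3691, 0.1223]
tcp_rot: [-0.0, 0.778, 0.629, -0.0]
wrist_force: [0.9, 0.7, -1.3]
gripper_width: 0.689
```

Request:
jog_arm --commands '[{"dx": 0, "dy": 0, "dz": -0.2, "spin": 0}, {"dx": 0, "dy": 0, "dz": -0.4, "spin": 0}, {"dx": 0, "dy": -0.1, "dz": -0.6, "spin": 0}, {"dx": 0, "dy": -0.1, "dz": -0.6, "spin": 0}, {"dx": 0, "dy": -0.1, "dz": -0.6, "spin": 0}]'

```text
t: 15.07
ee_pos: [0.4037, 0.3687, 0.1194]
tcp_rot: [-0.0, 0.778, 0.629, 0.002]
wrist_force: [-2.3, -0.3, 8.6]
gripper_width: 0.684
```

Request:
jog_arm --commands '[{"dx": 0, "dy": 0, "dz": 0.2, "spin": 0}, {"dx": 0, "dy": 0, "dz": 0.2, "spin": 0}, {"dx": 0, "dy": 0, "dz": 0.2, "spin": 0}, {"dx": 0, "dy": 0, "dz": 0.2, "spin": 0}, {"dx": 0, "dy": 0, "dz": 0.2, "spin": 0}, {"dx": 0, "dy": 0, "dz": 0.2, "spin": 0}, {"dx": 0, "dy": 0, "dz": 0.2, "spin": 0}]' --grip 0

```text
t: 15.65
ee_pos: [0.4031, 0.3681, 0.1183]
tcp_rot: [0.0, 0.778, 0.629, -0.0]
wrist_force: [0.6, -0.0, 0.6]
gripper_width: 0.997
```

Request:
jog_arm --commands '[{"dx": 0, "dy": 0, "dz": 1, "spin": 0}, {"dx": 0, "dy": 0, "dz": 3, "spin": 0}, {"dx": 0, "dy": 0, "dz": 6, "spin": 0}, {"dx": 0, "dy": 0, "dz": 10, "spin": 0}, {"dx": 0, "dy": 0, "dz": 14, "spin": 0}, {"dx": 0, "dy": 0, "dz": 18, "spin": 0}, {"dx": 0, "dy": 0, "dz": 20, "spin": 0}, {"dx": 0, "dy": 0, "dz": 20, "spin": 0}]'

```text
t: 16.32
ee_pos: [0.4038, 0.3687, 0.3264]
tcp_rot: [0.0, 0.778, 0.629, 0.006]
wrist_force: [0.4, 0.5, 0.6]
gripper_width: 0.999
```

Request:
jog_arm --commands '[{"dx": 1, "dy": -4, "dz": 0, "spin": 0}, {"dx": 1, "dy": -12, "dz": 0, "spin": 0}, {"dx": 2, "dy": -30, "dz": 0, "spin": 0}, {"dx": 3, "dy": -30, "dz": 0, "spin": 0}, {"dx": 3, "dy": -30, "dz": 0, "spin": 0}, {"dx": 3, "dy": -30, "dz": 0, "spin": 0}, {"dx": 3, "dy": -30, "dz": 0, "spin": 0}, {"dx": 3, "dy": -30, "dz": 0, "spin": 0}, {"dx": 3, "dy": -30, "dz": 0, "spin": 0}]'

```text
t: 17.07
ee_pos: [0.4331, 0.0654, 0.3181]
tcp_rot: [0.0, 0.779, 0.627, -0.0]
wrist_force: [-0.3, 0.6, 0.1]
gripper_width: 1.002
```

```bash
python3 look.py scene s5; python3 look.py top t5;  python3 - <<'E'
import cv2,numpy as np
a=cv2.imread("pics/s5_raw.png");b=cv2.imread("pics/t5_raw.png")
r=lambda i:cv2.resize(i,(400,300),interpolation=2)
cv2.imwrite("pics/m5.png",np.vstack([np.hstack([r(a[150:300,330:530]),r(b[110:260,50:250])]),np.hstack([r(a),r(b)])]))
E
```

```text
f 1.5625 {'t': np.float64(17.0667), 'ee_pos': array([0.4331, 0.0654, 0.3181]), 'tcp_rot': array([ 1.000e-04,  7.791e-01,  6.268e-01, -5.000e-04]), 'joint_pos': array([ 7.2600e-02, -2.9580e-01,  1.4200e+00, -7.0000e-04,  2.0181e+00,
        2.8810e-01]), 'wrist_force': array([-0.2926,  0.6133,  0.1286]), 'gripper_width': np.float64(1.0017)}
f 1.5625 {'t': np.float64(17.1167), 'ee_pos': array([0.4331, 0.067 , 0.3181]), 'tcp_rot': array([-3.000e-04,  7.786e-01,  6.275e-01, -2.000e-04]), 'joint_pos': array([ 7.5700e-02, -2.9530e-01,  1.4195e+00,  2.0000e-04,  2.0181e+00,
        2.8990e-01]), 'wrist_force': array([ 0.0233,  0.1915, -1.1194]), 'gripper_width': np.float64(0.9999)}
```

View pics/m5.png

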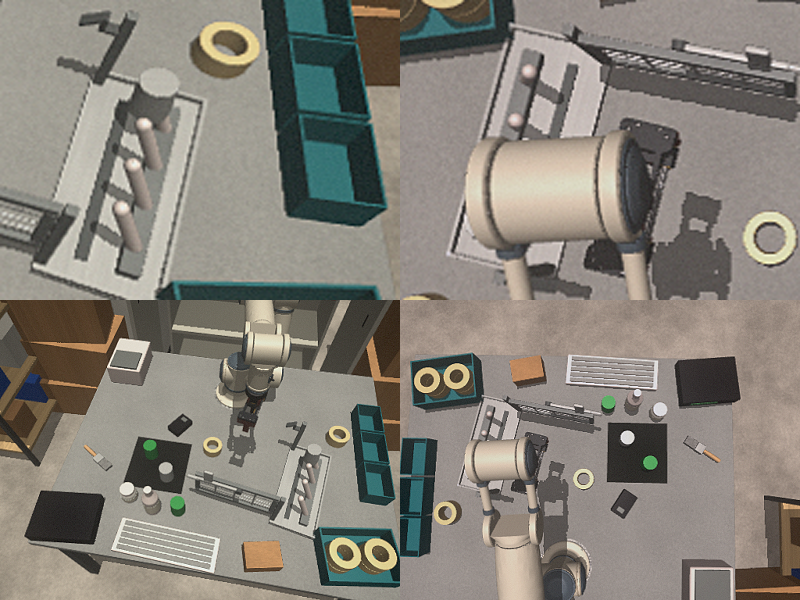

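Beaker A hangs on peg 0 and is let go. CupB is unmoved, at top thumbnail (627,437). Next I pick cupB.

Request:
jog_arm --commands '[{"dx": 1, "dy": -4, "dz": 1, "spin": 0}, {"dx": 2, "dy": -8, "dz": 1, "spin": 0}, {"dx": 3, "dy": -12, "dz": 1, "spin": 0}, {"dx": 4, "dy": -16, "dz": 1, "spin": 0}, {"dx": 5, "dy": -20, "dz": 1, "spin": 0}, {"dx": 6, "dy": -24, "dz": 1, "spin": 0}, {"dx": 8, "dy": -28, "dz": 1, "spin": 0}, {"dx": 10, "dy": -31, "dz": 0, "spin": 0}, {"dx": 12.6, "dy": -32.3, "dz": -2, "spin": 0}, {"dx": 12.6, "dy": -32.3, "dz": -6, "spin": 0}, {"dx": 12.6, "dy": -32.3, "dz": -10, "spin": 0}, {"dx": 12.6, "dy": -32.3, "dz": -14, "spin": 0}, {"dx": 12.6, "dy": -32.3, "dz": -14, "spin": 0}, {"dx": 12.6, "dy": -32.3, "dz": -14, "spin": 0}]'

```text
t: 18.33
ee_pos: [0.5585, -0.2524, 0.1754]
tcp_rot: [-0.003, 0.777, 0.63, -0.001]
wrist_force: [-0.8, 0.2, 0.9]
gripper_width: 1.001
```

```bash
python3 look.py wrist w6; python3 - <<'E'
import pickle
from h import *
T=pickle.load(open("pics/w6.pkl","rb")); im=cv2.imread("pics/w6_raw.png")
print(proj(T,[[.559,-.2555,.08]])/.64)
m=((im.min(2)>150)).astype(np.uint8)
n,l,st,c=cv2.connectedComponentsWithStats(m)
for i in range(1,n):
    if st[i,4]>600: print(st[i],c[i]/.64, ray(T,c[i],.08).round(4))
E
```

```text
f 1.5625 {'t': np.float64(18.3333), 'ee_pos': array([ 0.5585, -0.2524,  0.1754]), 'tcp_rot': array([-0.0035,  0.7768,  0.6297, -0.0013]), 'joint_pos': array([-4.8020e-01,  1.2830e-01,  1.2743e+00,  3.0000e-04,  1.7464e+00,
       -2.7170e-01]), 'wrist_force': array([-0.751 ,  0.207 ,  0.9459]), 'gripper_width': np.float64(1.0014)}
[[402.42444772 308.33164596]]
[    0     0   512   263 60023] [446.43725114 135.19486801] [ 0.6046 -0.1603  0.08  ]
[  79  131   52   71 1389] [149.87176026 258.24109071] [ 0.4131 -0.1925  0.08  ]
[ 231  168   60   59 2701] [406.87419011 307.95133747] [ 0.5618 -0.2558  0.08  ]
[ 89 214  41  49 988] [172.95831225 365.92073634] [ 0.4036 -0.2631  0.08  ]
[ 164  292  205   40 2824] [458.60536916 493.41802408] [ 0.5702 -0.396   0.08  ]
```

View pics/w6.png

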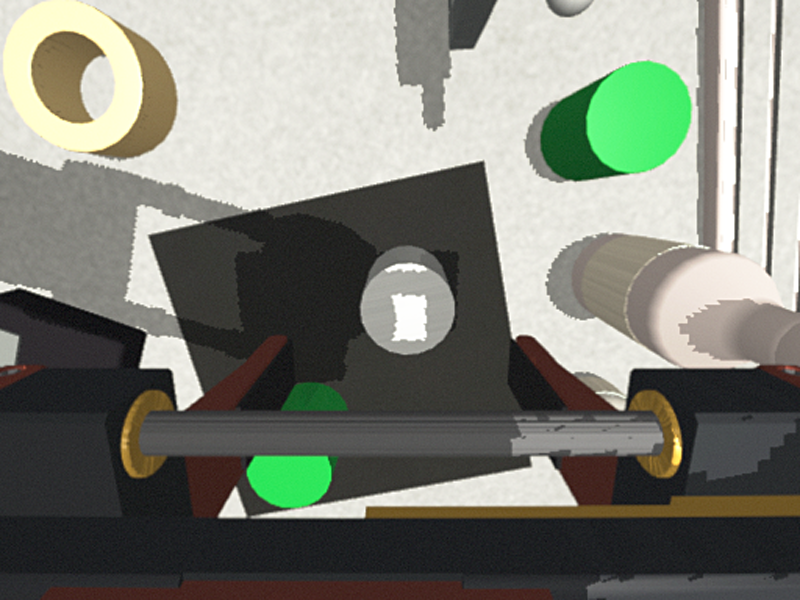

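Beaker B's top centre is at (408,300), about 3 mm right of the finger centre line. The bottle is clear at the right.

Request:
jog_arm --commands '[{"dx": 0.35, "dy": -0.2, "dz": -3, "spin": 0}, {"dx": 0.35, "dy": -0.2, "dz": -6, "spin": 0}, {"dx": 0.35, "dy": -0.2, "dz": -9, "spin": 0}, {"dx": 0.35, "dy": -0.2, "dz": -11.5, "spin": 0}, {"dx": 0.35, "dy": -0.2, "dz": -13.2, "spin": 0}, {"dx": 0.35, "dy": -0.2, "dz": -13.2, "spin": 0}, {"dx": 0.35, "dy": -0.2, "dz": -13.2, "spin": 0}]'

```text
t: 18.97
ee_pos: [0.5647, -0.2573, 0.0505]
tcp_rot: [0.002, 0.777, 0.629, 0.001]
wrist_force: [0.3, -0.6, 1.1]
gripper_width: 1.001
```

Request:
jog_arm --commands '[{"dx": 0, "dy": 0, "dz": 0, "spin": 0}, {"dx": 0, "dy": 0, "dz": 0, "spin": 0}, {"dx": 0, "dy": 0, "dz": 0, "spin": 0}, {"dx": 0, "dy": 0, "dz": 0, "spin": 0}, {"dx": 0, "dy": 0, "dz": 0, "spin": 0}, {"dx": 0, "dy": 0, "dz": 0, "spin": 0}, {"dx": 0, "dy": 0, "dz": 0, "spin": 0}]' --grip 1 --force 15

```text
t: 19.55
ee_pos: [0.5632, -0.2571, 0.0481]
tcp_rot: [0.001, 0.778, 0.629, 0.0]
wrist_force: [-1.2, 0.6, 5.8]
gripper_width: 0.704
```

Request:
jog_arm --commands '[{"dx": 0, "dy": 0, "dz": 2, "spin": 0}, {"dx": 0, "dy": 0, "dz": 4, "spin": 0}, {"dx": 0, "dy": 0, "dz": 8, "spin": 0}, {"dx": 0, "dy": 0, "dz": 12, "spin": 0}, {"dx": 0, "dy": 0, "dz": 16, "spin": 0}, {"dx": 0, "dy": 0, "dz": 20, "spin": 0}, {"dx": 0, "dy": 0, "dz": 24, "spin": 0}, {"dx": 0, "dy": 0, "dz": 26, "spin": 0}, {"dx": 0, "dy": 0, "dz": 26, "spin": 0}]'

```text
t: 20.3
ee_pos: [0.5635, -0.2573, 0.3133]
tcp_rot: [0.005, 0.778, 0.629, 0.002]
wrist_force: [-0.2, 0.7, -1.1]
gripper_width: 0.707
```

Request:
jog_arm --commands '[{"dx": -2.5, "dy": 2.5, "dz": 0, "spin": 0}, {"dx": -5, "dy": 5.5, "dz": 0, "spin": 0}, {"dx": -7.5, "dy": 8.5, "dz": 0, "spin": 0}, {"dx": -10, "dy": 11.5, "dz": 0, "spin": 0}, {"dx": -12, "dy": 15, "dz": 0, "spin": 0}, {"dx": -13, "dy": 19, "dz": 0, "spin": 0}, {"dx": -13, "dy": 23, "dz": 0, "spin": 0}, {"dx": -13, "dy": 27, "dz": 0, "spin": 0}, {"dx": -13, "dy": 31, "dz": 0, "spin": 0}, {"dx": -13, "dy": 35, "dz": 0, "spin": 0}, {"dx": -12.5, "dy": 39, "dz": 0, "spin": 0}, {"dx": -11, "dy": 42.5, "dz": 0, "spin": 0}, {"dx": -9, "dy": 46, "dz": 0, "spin": 0}, {"dx": -6.5, "dy": 49, "dz": 0, "spin": 0}, {"dx": -4, "dy": 52, "dz": 0, "spin": 0}, {"dx": -2, "dy": 55, "dz": 0, "spin": 0}, {"dx": -0.5, "dy": 58, "dz": 0, "spin": 0}, {"dx": -0.5, "dy": 58.3, "dz": 0, "spin": 0}, {"dx": -0.5, "dy": 58.3, "dz": -3, "spin": 0}, {"dx": -0.5, "dy": 58.3, "dz": -4, "spin": 0}]'

```text
t: 21.97
ee_pos: [0.5569, 0.3263, 0.2604]
tcp_rot: [-0.001, 0.777, 0.629, -0.004]
wrist_force: [-0.6, -0.5, -2.7]
gripper_width: 0.707
```

```bash
python3 look.py wrist w7;  python3 look.py scene s7; python3 - <<'E'
import cv2,numpy as np
a=cv2.imread("pics/s7_raw.png")[100:300,330:480];b=cv2.imread("pics/w7.png")
cv2.imwrite("pics/m7.png",np.hstack([cv2.resize(a,(400,533)),cv2.resize(b,(400,300))if 0 else cv2.copyMakeBorder(cv2.resize(b,(400,300)),0,233,0,0,0)]))
E
```

```text
f 1.5625 {'t': np.float64(21.9667), 'ee_pos': array([0.5569, 0.3263, 0.2604]), 'tcp_rot': array([-7.000e-04,  7.773e-01,  6.292e-01, -3.700e-03]), 'joint_pos': array([ 4.7730e-01,  2.3740e-01,  1.0015e+00, -1.0000e-04,  1.9102e+00,
        6.8700e-01]), 'wrist_force': array([-0.5833, -0.5466, -2.6806]), 'gripper_width': np.float64(0.7068)}
f 1.5625 {'t': np.float64(22.0167), 'ee_pos': array([0.5563, 0.3255, 0.259 ]), 'tcp_rot': array([-0.001 ,  0.7775,  0.6289, -0.0052]), 'joint_pos': array([ 4.7670e-01,  2.3710e-01,  1.0042e+00, -2.0000e-04,  1.9108e+00,
        6.8700e-01]), 'wrist_force': array([-0.066 ,  0.5285, -3.3605]), 'gripper_width': np.float64(0.7034)}
```

View pics/m7.png

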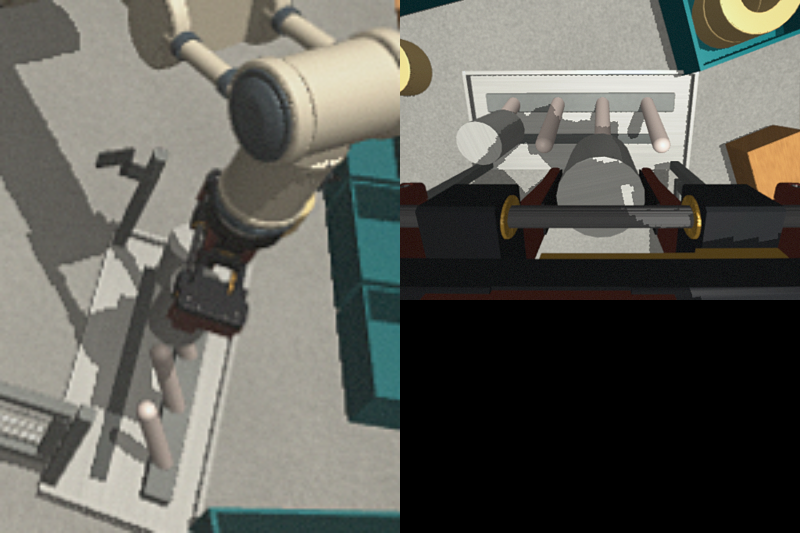

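CupB is over peg 2 and aligned, with peg and cup both at x≈602 in the wrist view. Same insertion as before.

Request:
jog_arm --commands '[{"dx": 0.2, "dy": 0, "dz": -2, "spin": 0}, {"dx": 0.2, "dy": 0, "dz": -4, "spin": 0}, {"dx": 0.2, "dy": 0.1, "dz": -5.5, "spin": 0}, {"dx": 0.3, "dy": 0.3, "dz": -7, "spin": 0}, {"dx": 0.3, "dy": 0.6, "dz": -8.5, "spin": 0}, {"dx": 0.4, "dy": 0.9, "dz": -10, "spin": 0}, {"dx": 0.4, "dy": 0.9, "dz": -10, "spin": 0}, {"dx": 0.4, "dy": 0.9, "dz": -10, "spin": 0}]'

```text
t: 22.73
ee_pos: [0.5612, 0.3344, 0.1668]
tcp_rot: [-0.0, 0.778, 0.629, -0.001]
wrist_force: [0.3, -0.2, -1.8]
gripper_width: 0.703
```

Request:
jog_arm --commands '[{"dx": 0, "dy": 0.2, "dz": -0.5, "spin": 0}, {"dx": 0, "dy": 0.3, "dz": -1, "spin": 0}, {"dx": 0, "dy": 0.4, "dz": -1.5, "spin": 0}, {"dx": 0, "dy": 0.4, "dz": -2, "spin": 0}, {"dx": 0, "dy": 0.4, "dz": -2, "spin": 0}, {"dx": 0, "dy": 0.4, "dz": -2, "spin": 0}]'

```text
t: 23.23
ee_pos: [0.5614, 0.3391, 0.146]
tcp_rot: [-0.0, 0.778, 0.629, -0.001]
wrist_force: [-0.2, -0.3, -1.7]
gripper_width: 0.704
```

Request:
jog_arm --commands '[{"dx": 0, "dy": 0, "dz": -0.4, "spin": 0}, {"dx": 0, "dy": -0.1, "dz": -0.8, "spin": 0}, {"dx": 0, "dy": -0.2, "dz": -1.2, "spin": 0}, {"dx": 0, "dy": -0.3, "dz": -1.4, "spin": 0}, {"dx": 0, "dy": -0.3, "dz": -1.4, "spin": 0}, {"dx": 0, "dy": -0.3, "dz": -1.4, "spin": 0}]'

```text
t: 23.73
ee_pos: [0.5616, 0.3361, 0.1324]
tcp_rot: [-0.0, 0.778, 0.629, -0.0]
wrist_force: [0.0, 0.5, -1.1]
gripper_width: 0.702
```

Request:
jog_arm --commands '[{"dx": 0, "dy": 0, "dz": -0.3, "spin": 0}, {"dx": 0, "dy": 0, "dz": -0.6, "spin": 0}, {"dx": 0, "dy": 0, "dz": -0.9, "spin": 0}, {"dx": 0, "dy": 0, "dz": -1.0, "spin": 0}, {"dx": 0, "dy": 0, "dz": -1.0, "spin": 0}]'

```text
t: 24.15
ee_pos: [0.5617, 0.3363, 0.1228]
tcp_rot: [0.0, 0.778, 0.629, 0.0]
wrist_force: [1.4, 1.0, 0.4]
gripper_width: 0.703
```

Request:
jog_arm --commands '[{"dx": 0, "dy": 0, "dz": -0.2, "spin": 0}, {"dx": 0, "dy": 0, "dz": -0.3, "spin": 0}, {"dx": 0, "dy": 0, "dz": -0.3, "spin": 0}]'

```text
t: 24.4
ee_pos: [0.5619, 0.3364, 0.1224]
tcp_rot: [0.0, 0.778, 0.629, 0.001]
wrist_force: [-3.5, -1.0, 8.3]
gripper_width: 0.702
```

Request:
jog_arm --commands '[{"dx": 0, "dy": 0, "dz": 0.2, "spin": 0}, {"dx": 0, "dy": 0, "dz": 0.2, "spin": 0}, {"dx": 0, "dy": 0, "dz": 0.2, "spin": 0}, {"dx": 0, "dy": 0, "dz": 0.2, "spin": 0}, {"dx": 0, "dy": 0, "dz": 0.2, "spin": 0}, {"dx": 0, "dy": 0, "dz": 0.2, "spin": 0}, {"dx": 0, "dy": 0, "dz": 0.2, "spin": 0}]' --grip 0

```text
t: 24.98
ee_pos: [0.5616, 0.3361, 0.1213]
tcp_rot: [-0.0, 0.778, 0.629, -0.0]
wrist_force: [-0.4, 0.5, 0.3]
gripper_width: 0.997
```

Request:
jog_arm --commands '[{"dx": 0, "dy": 0, "dz": 1, "spin": 0}, {"dx": 0, "dy": 0, "dz": 3, "spin": 0}, {"dx": 0, "dy": 0, "dz": 6, "spin": 0}, {"dx": 0, "dy": 0, "dz": 10, "spin": 0}, {"dx": 0, "dy": 0, "dz": 14, "spin": 0}, {"dx": 0, "dy": 0, "dz": 18, "spin": 0}, {"dx": 0, "dy": 0, "dz": 21, "spin": 0}, {"dx": 0, "dy": 0, "dz": 21, "spin": 0}]'

```text
t: 25.65
ee_pos: [0.562, 0.3364, 0.3419]
tcp_rot: [0.001, 0.778, 0.629, 0.007]
wrist_force: [0.1, -0.2, 0.9]
gripper_width: 1.002
```

Request:
jog_arm --commands '[{"dx": 0, "dy": -4, "dz": 1, "spin": 1}, {"dx": 1, "dy": -8, "dz": 1, "spin": 2}, {"dx": 2, "dy": -12, "dz": 1, "spin": 3}, {"dx": 3, "dy": -16, "dz": 1, "spin": 4}, {"dx": 4, "dy": -20, "dz": 1, "spin": 5}, {"dx": 5, "dy": -24, "dz": 1, "spin": 6}, {"dx": 6, "dy": -28, "dz": 1, "spin": 6.5}, {"dx": 7, "dy": -32, "dz": 1, "spin": 6.5}, {"dx": 8, "dy": -36, "dz": 1, "spin": 6.5}, {"dx": 8.7, "dy": -40, "dz": 1, "spin": 6.5}, {"dx": 8.7, "dy": -40.3, "dz": 1, "spin": 6.5}, {"dx": 8.7, "dy": -40.3, "dz": 1, "spin": 6.5}]'

```text
t: 26.65
ee_pos: [0.6486, -0.0695, 0.3408]
tcp_rot: [-0.0, 0.742, 0.67, -0.0]
wrist_force: [-0.5, 0.6, -0.7]
gripper_width: 0.996
```

```bash
python3 look.py wrist w8;  python3 look.py scene s8; python3 - <<'E'
import cv2,numpy as np
a=cv2.imread("pics/s8_raw.png")[150:300,330:430];b=cv2.imread("pics/w8_raw.png")
cv2.imwrite("pics/m8.png",np.hstack([cv2.resize(a,(288,432)),cv2.resize(b,(512,384))[:,:] if 0 else cv2.copyMakeBorder(b,0,48,0,0,0)]))
E
```

```text
f 1.5625 {'t': np.float64(26.65), 'ee_pos': array([ 0.6486, -0.0695,  0.3408]), 'tcp_rot': array([-5.000e-04,  7.421e-01,  6.703e-01, -5.000e-04]), 'joint_pos': array([-1.5890e-01,  3.1050e-01,  7.6870e-01, -2.0000e-04,  2.0637e+00,
       -5.7400e-02]), 'wrist_force': array([-0.5   ,  0.5687, -0.7038]), 'gripper_width': np.float64(0.9962)}
f 1.5625 {'t': np.float64(26.7), 'ee_pos': array([ 0.6486, -0.0676,  0.3414]), 'tcp_rot': array([-4.000e-04,  7.412e-01,  6.712e-01, -1.000e-04]), 'joint_pos': array([-1.5620e-01,  3.0940e-01,  7.6900e-01,  5.0000e-04,  2.0638e+00,
       -5.6900e-02]), 'wrist_force': array([ 0.0231,  0.3938, -0.4042]), 'gripper_width': np.float64(0.9979)}
```

View pics/m8.png

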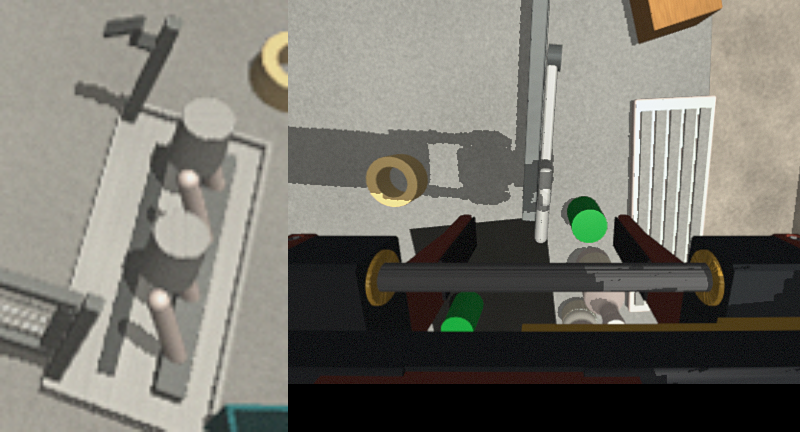

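Both beakers hang on pegs 0 and 2 and are free of the gripper. The gate's tab at (545,185) sits between the fingers, so I pinch it again, lift, and swing shut.

Request:
jog_arm --commands '[{"dx": 0, "dy": 0, "dz": -3, "spin": 0}, {"dx": 0, "dy": 0, "dz": -6, "spin": 0}, {"dx": 0, "dy": 0, "dz": -9, "spin": 0}, {"dx": 0, "dy": 0, "dz": -10.6, "spin": 0}, {"dx": 0, "dy": 0, "dz": -10.6, "spin": 0}, {"dx": 0, "dy": 0, "dz": -10.6, "spin": 0}]'

```text
t: 27.25
ee_pos: [0.6482, -0.0649, 0.2354]
tcp_rot: [-0.001, 0.74, 0.673, -0.0]
wrist_force: [0.3, -0.5, 0.4]
gripper_width: 0.995
```

Request:
jog_arm --commands '[{"dx": 0, "dy": 0, "dz": 0, "spin": 0}, {"dx": 0, "dy": 0, "dz": 0, "spin": 0}, {"dx": 0, "dy": 0, "dz": 0, "spin": 0}, {"dx": 0, "dy": 0, "dz": 0, "spin": 0}, {"dx": 0, "dy": 0, "dz": 0, "spin": 0}, {"dx": 0, "dy": 0, "dz": 0, "spin": 0}, {"dx": 0, "dy": 0, "dz": 0, "spin": 0}, {"dx": 0, "dy": 0, "dz": 0, "spin": 0}, {"dx": 0, "dy": 0, "dz": 0, "spin": 0}, {"dx": 0, "dy": 0, "dz": 0, "spin": 0}, {"dx": 0, "dy": 0, "dz": 0, "spin": 0}, {"dx": 0, "dy": 0, "dz": 0, "spin": 0}, {"dx": 0, "dy": 0, "dz": 0, "spin": 0}, {"dx": 0, "dy": 0, "dz": 0, "spin": 0}, {"dx": 0, "dy": 0, "dz": 1, "spin": 0}, {"dx": 0, "dy": 0, "dz": 2, "spin": 0}, {"dx": 0, "dy": 0, "dz": 2.5, "spin": 0}, {"dx": 0, "dy": 0, "dz": 2.5, "spin": 0}]' --grip 1 --force 20

```text
t: 28.75
ee_pos: [0.6487, -0.0639, 0.26]
tcp_rot: [-0.002, 0.739, 0.673, 0.001]
wrist_force: [2.2, 6.1, -6.1]
gripper_width: 0.137
```

```bash
python3 - <<'E'
from h import *
s=state();p=s["ee_pos"][:2];print(s["ee_pos"],s["gripper_width"],s["wrist_force"])
h=np.array([.678,.214]);d=p-h;R=np.hypot(*d);A=np.degrees(np.arctan2(d[1],d[0]))%360;print(R,A)
a0=A
for a in np.append(np.arange(4,96,5),A-168):
    r=np.radians(A-a);q=h+.284*np.array([np.cos(r),np.sin(r)]);print(round(a,1),((q-p)*100).round(1))
E
```

```text
[ 0.6487152  -0.0638832   0.25997967] 0.13673340949403984 [ 2.23631832  6.07713686 -6.05363561]
0.27942203718318154 263.9840727383824
4.0 [-2.  -0.2]
9.0 [-4.4  0.4]
14.0 [-6.8  1.1]
19.0 [-9.1  2.1]
24.0 [-11.3   3.2]
29.0 [-13.4   4.5]
34.0 [-15.3   6. ]
39.0 [-17.2   7.7]
44.0 [-18.8   9.5]
49.0 [-20.3  11.5]
54.0 [-21.7  13.6]
59.0 [-22.8  15.8]
64.0 [-23.8  18.1]
69.0 [-24.5  20.4]
74.0 [-25.   22.9]
79.0 [-25.4  25.3]
84.0 [-25.5  27.8]
89.0 [-25.4  30.3]
94.0 [-25.   32.7]
96.0 [-24.9  33.7]
```

Request:
jog_arm --commands '[{"dx": -2, "dy": 0.1, "dz": 0, "spin": -4}, {"dx": -4.4, "dy": 0.6, "dz": 0, "spin": -9}, {"dx": -6.8, "dy": 1.3, "dz": 0, "spin": -14}, {"dx": -9.1, "dy": 2.3, "dz": 0, "spin": -19}, {"dx": -11.3, "dy": 3.4, "dz": 0, "spin": -24}, {"dx": -13.4, "dy": 4.7, "dz": 0, "spin": -29}, {"dx": -15.3, "dy": 6.1, "dz": 0, "spin": -34}, {"dx": -17.2, "dy": 7.8, "dz": 0, "spin": -39}, {"dx": -18.8, "dy": 9.6, "dz": 0, "spin": -44}, {"dx": -20.4, "dy": 11.6, "dz": 0, "spin": -49}, {"dx": -21.7, "dy": 13.7, "dz": 0, "spin": -54}, {"dx": -22.9, "dy": 15.9, "dz": 0, "spin": -59}, {"dx": -23.8, "dy": 18.1, "dz": 0, "spin": -64}, {"dx": -24.5, "dy": 20.4, "dz": 0, "spin": -69}, {"dx": -25, "dy": 22.9, "dz": 0, "spin": -74}, {"dx": -25.4, "dy": 25.3, "dz": 0, "spin": -79}, {"dx": -25.5, "dy": 27.0, "dz": 0, "spin": -83}, {"dx": -25.5, "dy": 28.5, "dz": 0, "spin": -86}]'

```text
t: 30.25
ee_pos: [0.3891, 0.2194, 0.2632]
tcp_rot: [-0.0, 1.0, -0.014, -0.003]
wrist_force: [-19.8, -0.7, 11.7]
gripper_width: 0.132
```

```bash
python3 - <<'E'
from h import *
s=state();print(s["ee_pos"],s["gripper_width"],s["wrist_force"],s["tcp_rot"],(np.array([.3946,.2742])-s["ee_pos"][:2])*100)
E
```

```text
[0.38910611 0.21941132 0.26318192] 0.1322905637002234 [-19.82883799  -0.69196566  11.69614846] [-1.77006156e-04  9.99902668e-01 -1.35452453e-02 -3.33908076e-03] [0.54938912 5.47886826]
```

Request:
jog_arm --commands '[{"dx": -0.3, "dy": 1.5, "dz": 0, "spin": -3}, {"dx": -0.2, "dy": 3, "dz": 0, "spin": -6}, {"dx": -0.1, "dy": 4.5, "dz": 0, "spin": -9}, {"dx": 0, "dy": 5.5, "dz": 0, "spin": -10.5}, {"dx": 0, "dy": 5.8, "dz": 0, "spin": -10.5}, {"dx": 0, "dy": 5.8, "dz": 0, "spin": -10.5}]'

```text
t: 30.75
ee_pos: [0.3914, 0.275, 0.2619]
tcp_rot: [0.002, 0.994, -0.105, -0.002]
wrist_force: [-10.6, -8.3, 6.8]
gripper_width: 0.133
```

```bash
python3 - <<'E'
from h import *
s=state();print(s["ee_pos"],s["gripper_width"],s["wrist_force"],s["tcp_rot"],(np.array([.3946,.2742])-s["ee_pos"][:2])*100)
E
```

```text
[0.39137818 0.2750393  0.26189213] 0.1331820566802873 [-10.63975806  -8.30010403   6.84124696] [ 0.0021948   0.99448328 -0.10485557 -0.00186945] [ 0.32218207 -0.0839303 ]
```

Request:
jog_arm --commands '[{"dx": 0, "dy": 0.1, "dz": -1, "spin": 0}, {"dx": 0, "dy": 0.1, "dz": -2, "spin": 0}, {"dx": 0, "dy": 0.1, "dz": -2.8, "spin": 0}, {"dx": 0, "dy": 0.1, "dz": -2.8, "spin": 0}, {"dx": 0, "dy": 0.1, "dz": -2.8, "spin": 0}]'

```text
t: 31.17
ee_pos: [0.3913, 0.2751, 0.2337]
tcp_rot: [0.002, 0.994, -0.105, -0.002]
wrist_force: [-11.3, -10.8, 4.8]
gripper_width: 0.138
```

Request:
jog_arm --commands '[{"dx": 0, "dy": 0, "dz": 0, "spin": 0}, {"dx": 0, "dy": 0, "dz": 0, "spin": 0}, {"dx": 0, "dy": 0, "dz": 0, "spin": 0}, {"dx": 0, "dy": 0, "dz": 0, "spin": 0}, {"dx": 0, "dy": 0, "dz": 0, "spin": 0}, {"dx": 0, "dy": 0, "dz": 0, "spin": 0}, {"dx": 0, "dy": 0, "dz": 0, "spin": 0}, {"dx": 0, "dy": 0, "dz": 2, "spin": 0}, {"dx": 0, "dy": 0, "dz": 6, "spin": 0}, {"dx": 0, "dy": 0, "dz": 10, "spin": 0}, {"dx": 0, "dy": 0, "dz": 14, "spin": 0}, {"dx": 0, "dy": 0, "dz": 14, "spin": 0}]' --grip 0

```text
t: 32.17
ee_pos: [0.3941, 0.2774, 0.3817]
tcp_rot: [-0.004, 0.994, -0.105, 0.005]
wrist_force: [-0.3, 0.1, 1.8]
gripper_width: 0.989
```

Request:
jog_arm --commands '[{"dx": 1, "dy": -4, "dz": 0, "spin": 0}, {"dx": 2, "dy": -12, "dz": 0, "spin": 0}, {"dx": 3, "dy": -40, "dz": 0, "spin": 0}, {"dx": 3, "dy": -40, "dz": 0, "spin": 0}, {"dx": 3, "dy": -40, "dz": 0, "spin": 0}, {"dx": 3, "dy": -40, "dz": 0, "spin": 0}, {"dx": 3, "dy": -40, "dz": 0, "spin": 0}, {"dx": 3, "dy": -40, "dz": 0, "spin": 0}, {"dx": 3, "dy": -40, "dz": 0, "spin": 0}, {"dx": 3, "dy": -40, "dz": 0, "spin": 0}, {"dx": 3, "dy": -40, "dz": 0, "spin": 0}, {"dx": 3, "dy": -40, "dz": 0, "spin": 0}]'

```text
t: 33.17
ee_pos: [0.4235, -0.124, 0.3721]
tcp_rot: [-0.0, 0.994, -0.107, -0.001]
wrist_force: [0.3, 0.3, 0.1]
gripper_width: 0.996
```

```bash
python3 look.py top t9;  python3 look.py scene s9; python3 - <<'E'
import cv2,numpy as np
f=lambda n:cv2.imread(f"pics/{n}.png")
a=lambda i:cv2.resize(i[140:300,330:440],(300,436),interpolation=2)
b=lambda i:cv2.resize(i[115:265,65:165],(250,375),interpolation=2)
# compare before/after
A=np.hstack([a(f("scene0")),a(f("s9_raw"))]);B=np.hstack([b(f("top0")),b(f("t9_raw"))])
h=436;B=cv2.resize(B[:,:],(int(500*.4*1),int(375*.4))) if 0 else B
cv2.imwrite("pics/m9.png",A);cv2.imwrite("pics/m9b.png",B)
cv2.imwrite("pics/m9c.png",cv2.resize(np.hstack([A,cv2.copyMakeBorder(B,0,61,0,0,0)]),(800,317)))
E
```

```text
f 1.5625 {'t': np.float64(33.1667), 'ee_pos': array([ 0.4235, -0.124 ,  0.3721]), 'tcp_rot': array([-2.000e-04,  9.943e-01, -1.068e-01, -5.000e-04]), 'joint_pos': array([-3.6210e-01, -2.4130e-01,  1.2750e+00,  2.0000e-04,  2.1090e+00,
        1.4229e+00]), 'wrist_force': array([0.3303, 0.2521, 0.1301]), 'gripper_width': np.float64(0.9963)}
f 1.5625 {'t': np.float64(33.2167), 'ee_pos': array([ 0.4236, -0.1229,  0.3725]), 'tcp_rot': array([-3.000e-04,  9.944e-01, -1.057e-01, -2.000e-04]), 'joint_pos': array([-3.5980e-01, -2.4210e-01,  1.2750e+00,  5.0000e-04,  2.1092e+00,
        1.4231e+00]), 'wrist_force': array([-0.4838, -0.0146,  0.6419]), 'gripper_width': np.float64(0.9992)}
```

View pics/m9c.png

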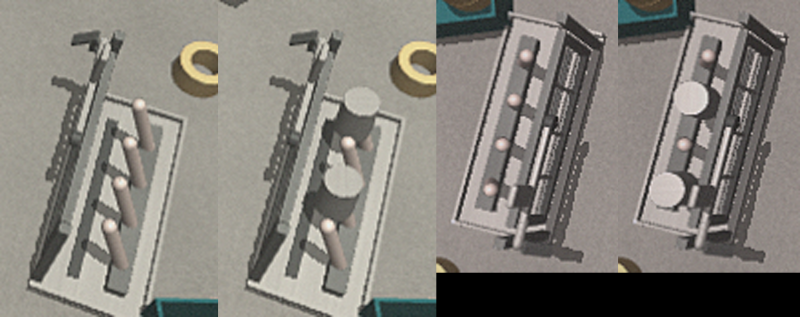

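The before/after crops match: gate and latch lie as they did at the start, with both beakers on pegs 0 and 2. I run one numeric check, then hand in.

```bash
python3 - <<'E'
from h import *
f=lambda n:cv2.cvtColor(cv2.imread(f"pics/{n}.png"),6).astype(np.float32)
t0,t9,s0,s9=f("top0"),f("t9_raw"),f("scene0"),f("s9_raw")
def sh(a,b,x0,x1,y0,y1):
    w=cv2.createHanningWindow((x1-x0,y1-y0),cv2.CV_32F);return cv2.phaseCorrelate(a[y0:y1,x0:x1],b[y0:y1,x0:x1],w)
print("gate shift top",sh(t0,t9,110,155,195,260),"scene latch",sh(s0,s9,360,400,148,200))
for n,b in dict(brush=(360,412,170,210),jar_bottle=(285,345,110,158),green=(250,282,115,150)).items(): print(n,sh(t0,t9,*b))
# hung beakers' base centres
T=T_of("top");im=cv2.imread("pics/t9_raw.png");m=(im.min(2)>185).astype(np.uint8)
n,l,st,c=cv2.connectedComponentsWithStats(m)
for i in range(1,n):
    if 120<st[i,4]<900 and c[i][0]<170 and c[i][1]>100: print(st[i],ray(T,c[i],.157).round(3))
E
```

```text
gate shift top ((0.4491322563904241, 0.07317820981941026), 1.0161931567721896) scene latch ((-0.09743098888026225, -0.024200564897931542), 0.9561607466803657)
brush ((-0.03814762555155937, 0.03443674411247244), 0.977643718763634)
jar_bottle ((0.030517195818266174, -0.020813725150713225), 0.9586288602815733)
green ((-0.07691803352568627, -0.11136168873468577), 0.9615163571304746)
[ 95 160  19  18 264] [0.56  0.335 0.157]
[ 81 210  20  19 265] [0.403 0.367 0.157]
```

```bash
python3 -c "
from rig import *
print(close_job())"
```

```text
the job is handed in; nothing more can be done
None
```

The job is handed in. I lifted the latch by its tab, swung the gate to about 96° (1.67 rad), and hung both steel beakers, on pegs 0 and 2. Each was pushed down until about 8 N of contact and then let go. I then swung the gate shut with the latch held up, and lowered the latch bar into its catch. The two green look-alikes were not touched. The handover gives no verdict, and the whole run took about 33 s of the 210 s.

My last checks:
- **Beakers:** the centres of their bases measure about 9 mm from the peg tips, against 28 mm allowed.
- **Gate and latch:** the latch bar is within 0.1 px of its starting place in the scene view. The gate region in the top view shows a 0.45 px (about 1 mm) shift, probably from a hung beaker in that crop; I did not chase it further.
- **Other things:** the brush, the bottle, the jar and the off-mat green beaker are unmoved to within about 0.1 px. I did not measure the tape roll or the adapter at the end. The arm never went near them at their height.
- **Robot:** the gripper is open, clear of everything, and the wrist force is near zero.

One jog call was refused because its rows lacked keys. I also wrote one approach 5 cm too far in y; it was corrected above the mat and nothing was touched.

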